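Right the spilled tins and send the carrier into the bay

TASK

Some solvent tins have tipped out of the plywood carrier onto the bench. Stand every one of them upright, cap up, in the free places of the carrier between the tins already standing there; then roll the full carrier along the roller track until it is fully home against the stop in the bay, and finally swing the latch square across the track behind it. All the tins must end up standing in the carrier; leave the spanner, the mug and the hammer alone.

Things in the scene. Friction and masses are not known exactly. Their poses are not given: they have to be found in the camera images.
- tin1: square metal tin with paper band and round black screw cap: body 46 x 46 mm, 118 mm tall, cap 26 mm across and 20 mm tall on top (138 mm overall, 0.18 kg); origin on its axis, 45 mm above its underside; z axis points to the cap; starts tipped over, lying on a side on the bench in front of the track (may be absent)
- tin2: square metal tin with paper band and round black screw cap: body 46 x 46 mm, 118 mm tall, cap 26 mm across and 20 mm tall on top (138 mm overall, 0.18 kg); origin on its axis, 45 mm above its underside; z axis points to the cap; starts tipped over, lying on a side on the bench in front of the track (may be absent)
- tin3: square metal tin with paper band and round black screw cap: body 46 x 46 mm, 118 mm tall, cap 26 mm across and 20 mm tall on top (138 mm overall, 0.18 kg); origin on its axis, 45 mm above its underside; z axis points to the cap; starts tipped over, lying on a side on the bench in front of the track (may be absent)
- tin4: square metal tin with paper band and round black screw cap: body 46 x 46 mm, 118 mm tall, cap 26 mm across and 20 mm tall on top (138 mm overall, 0.18 kg); origin on its axis, 45 mm above its underside; z axis points to the cap; starts tipped over, lying on a side on the bench in front of the track (may be absent)
- stood1: square metal tin with paper band and round black screw cap: body 46 x 46 mm, 118 mm tall, cap 26 mm across and 20 mm tall on top (138 mm overall, 0.18 kg); origin on its axis, 45 mm above its underside; z axis points to the cap; starts standing upright in the carrier (may be absent)
- stood2: square metal tin with paper band and round black screw cap: body 46 x 46 mm, 118 mm tall, cap 26 mm across and 20 mm tall on top (138 mm overall, 0.18 kg); origin on its axis, 45 mm above its underside; z axis points to the cap; starts standing upright in the carrier (may be absent)
- stood3: square metal tin with paper band and round black screw cap: body 46 x 46 mm, 118 mm tall, cap 26 mm across and 20 mm tall on top (138 mm overall, 0.18 kg); origin on its axis, 45 mm above its underside; z axis points to the cap; starts standing upright in the carrier (may be absent)
- stood4: square metal tin with paper band and round black screw cap: body 46 x 46 mm, 118 mm tall, cap 26 mm across and 20 mm tall on top (138 mm overall, 0.18 kg); origin on its axis, 45 mm above its underside; z axis points to the cap; starts standing upright in the carrier (may be absent)
- stood5: square metal tin with paper band and round black screw cap: body 46 x 46 mm, 118 mm tall, cap 26 mm across and 20 mm tall on top (138 mm overall, 0.18 kg); origin on its axis, 45 mm above its underside; z axis points to the cap; starts standing upright in the carrier (may be absent)
- stood6: square metal tin with paper band and round black screw cap: body 46 x 46 mm, 118 mm tall, cap 26 mm across and 20 mm tall on top (138 mm overall, 0.18 kg); origin on its axis, 45 mm above its underside; z axis points to the cap; starts standing upright in the carrier (may be absent)
- carrier: plywood crate on the rollers, 84 mm (x) by 470 mm (y), rolls along the track; origin at the centre of its underside, y axis towards the bay. Floor 8 mm thick; side walls 10 mm thick up to 68 mm, five cross dividers 4 mm thick up to 62 mm, end boards 12 mm thick up to 64 mm. One row of six places for tins, each 64 x 70 mm inside, centres at y = -185, -111, -37, 37, 111, 185 mm
- track: blue roller track fixed to the bench, origin in its middle at bench height, y axis from the loading end to the station bay at the robot's left. Roller tops at 42 mm; side rails 90 mm apart inside, 14 mm thick, 56 mm high. Bay at the +y end: rails 96 mm high over the last 75 mm, end stop 96 mm high with its face at y = 325 mm; lip 48 mm high at y = -352 mm
- bay (a point): point where the carrier's origin lies when the carrier is fully home against the end stop; axes as the track's
- latch (a joint): retaining latch, a flat steel arm on the near (robot side) rail, hinged about the vertical: 0 = closed, square across the track just behind a carrier that is home; grows as it swings open, about 1.57 = along the near rail towards the loading end; stiff, stays where it is left
- latch_knob (a point): grip point on the latch's upright black knob (cylinder 18 mm across, from 74 to 119 mm above the bench), 14 mm below its top, 100 mm from the hinge
- latch_hinge (a point): hinge axis of the latch, at the height of its arm (arm 12 x 12 mm, between 62 and 74 mm above the bench); at joint 0 the arm points along the track's +x, at 1.57 along its -y
- spanner: bystander: steel spanner 200 mm long lying beyond the track
- mug: bystander: white mug 90 mm tall, 80 mm across, standing beyond the track
- mallet: bystander: hammer 220 mm long lying beyond the track
Things that resemble listed ones, but are neither listed nor needed, are in the scene too. Leave any purple look-alike of the tin4 alone.

How it is judged:
By the outcome, as a careful person would: the job done as asked, in the order asked, and still so for the second after the job is handed in, with the robot touching nothing.
Of tin1, tin2, tin3, tin4 only 3 to 4 are there at a start; the rules pass over those that are not, and their reading is None.
Of stood1, stood2, stood3, stood4, stood5, stood6 only 1 to 2 are there at a start; the rules pass over those that are not, and their reading is None.
At some moment in a run one of tin1, tin2, tin3, tin4 may be knocked a few centimetres aside while the robot is not near it.
It also fails if it takes over 208 s, if anything falls off the work surface, if the arm or the gripper's body presses on something with over 40 N, if the wrist force passes 120 N, or if a joint passes its speed limit or range.

ROBOT

A 6-joint arm with a two-finger parallel gripper is mounted at the origin on the work surface. World frame = base frame: x ahead of the robot, y to its left, z up, the work surface at z = 0. Lengths are in m, angles in degrees, forces in N, time in s.
With the tool pointing down it reaches from about 0.375 to 0.925 m from the base axis. Payload 5.7 kg.
Tool frame: the origin (TCP) lies midway between the tips of the shut fingers; the grasp point (between the pads) lies 19 mm behind it; z points along the fingers, y is the line along which they close (so a half turn about z gives the same grasp; the last joint's range is limited). The gripper opens to 88 mm and grips with 3 to 60 N. Pads are 20 mm wide; open, the fingers measure 115 mm over their backs; the gripper's body (75 mm by 178 mm) begins 61 mm behind the grasp point.
Start: joints at [70.697, 20.558, 86.54, -0, 72.909, -6.595], TCP at [0.132, 0.585, 0.223] pointing down, gripper open.
Joint ranges: [-170.27, 170.27], [-57.76, 135], [12.27, 136.19], [-55.21, 235.2], [11.17, 155.16], [-170.74, 170.74]. Speed limits (degrees/s): [136.94, 136.94, 180, 180, 180, 180].

INTERFACE

Orientations are given as [roll, pitch, yaw] about the fixed x, y, z axes, in that order (R = Rz(yaw) Ry(pitch) Rx(roll)).
In Python, from rig import env, viewer, ticket gives the robot as it stands.
- The arm moves only by the shell command python3 -m crank 'ROWS'. ROWS is JSON, a list that holds one entry, the list of rows, each a list of 7 numbers: the shift along the tool's x, y, z in mm, then the turn, a rotation vector about the tool's x, y, z in rad, then the opening, from 0 (shut) to 1 (fully open). A call has 1 to 10 rows; each row is the pose to reach, as a shift and turn from the pose commanded when the call began, along the tool's axes at that moment; what a row does not reach only later rows make up. A row lasts 1/12 s, in which the tool goes at most 41.7 mm and 7.16 degrees, less where a joint would pass 70% of its speed; a pose out of reach is approached as far as the arm can. A call with a gripper value outside its range is refused whole. The fingers move at their own pace and stop on an object; the grip force is fixed at half the most. Time passes only in rows, so rows that repeat a pose let the fingers close. It gives the time, the measured TCP pose, the force, the opening and the grip force at its end, in the units of the state.
- env.sense(): the state, without advancing time (a new reading comes with each control period).
- viewer.capture(name): name is "scene" or "top" or "wrist"; returns a dict with "color" (384x512x3 uint8, red, green, blue), "z_map" (384x512 float32, m along the optical axis (not along the pixel's ray), 0 where there is no reading), "mtx" (3x3 intrinsics, pixels), "R" (3x3) and "t" (3): a world point X has camera coordinates R X + t; the wrist camera has in their place "hand_eye" (4x4, takes a point from camera to tool coordinates, whose origin is the TCP and whose axes are the flange's). Camera axes: x right, y down, z forward; pixel columns grow to the right and rows downward; lengths in m; the calibration is good to about 2 mm. A picture is of the moment at which its call begins: read the wrist's pose just before it.
- ticket.hand_in(): hands the job in; it is judged then, once.
The state is a dict: "time_s": time; "joint_positions": joint angles; "qd": joint speeds; "effort": joint torques, N m; "tcp_pos": TCP position; "orientation": TCP orientation; "force": force on the tool from outside, world axes, zero at the start; "wrist_torque": the same for the moment, N m; "grip_width": finger opening in m; "gripper_force": force on a finger pad.
Only numpy, scipy, OpenCV 4.12 (cv2) and the standard library are available. Lean on these libraries where they do the work, as an engineer would, in place of code of your own. Each camera call takes 0.05 s, during which the arm holds its last target. There are 200 camera calls.

## Working session

There is one attempt and no reset: what is moved stays moved. The work goes in short steps, Python scripts to look and compute and a shell command to move; the robot and the scene stay as the last step left them, time stands still between calls to the robot, and variables do not carry over. Pictures are saved under pics/ and viewed, at most 14 in all, crops included, and the job is handed in when it is done.

```bash
ls; mkdir -p pics; python3 - <<'E'
from rig import env,viewer,ticket
import cv2,numpy as np
print(env.sense())
for n in ("scene","top"):
    c=viewer.capture(n); np.savez(f"/tmp/{n}.npz",**c)
    cv2.imwrite(f"pics/{n}0.png",cv2.resize(c["color"][...,::-1],(768,576)))
    print(n,c["mtx"],c["R"],c["t"])
E
```

```text
pics
{'time_s': 0.0, 'joint_positions': array([ 7.06968952e+01,  2.05981947e+01,  8.66000307e+01, -1.43047140e-03,
        7.29099372e+01, -6.59451394e+00]), 'qd': array([-0.02460721,  0.03750577, -0.18002049,  0.03364223,  0.13634507,
       -0.03517136]), 'effort': array([ 1.74614546e-03, -5.15359175e+01, -2.70717824e+01,  6.76266826e-02,
        3.47875035e-02, -2.03108971e-04]), 'tcp_pos': array([0.13177092, 0.58461649, 0.22179999]), 'orientation': array([-1.79892396e+02, -1.10641447e-02,  1.67291820e+02]), 'force': array([ 0.06986682, -0.47412199,  0.28663433]), 'wrist_torque': array([-0.02841097,  0.0070921 , -0.03153115]), 'gripper_force': 0.0, 'grip_width': 0.08777511184481908}
scene [[357.14912258   0.         266.42807154]
 [  0.         357.14912258 186.91115519]
 [  0.           0.           1.        ]] [[-0.24404212  0.96969639  0.01150431]
 [ 0.83386608  0.21588469 -0.5079972 ]
 [-0.49508666 -0.11437966 -0.86128189]] [ 0.12518387 -0.40295341  1.33214967]
top [[408.92645679   0.         257.41982281]
 [  0.         408.92645679 192.64096242]
 [  0.           0.           1.        ]] [[ 0.02156962 -0.9996909   0.01236384]
 [-0.99770788 -0.02231691 -0.0638823 ]
 [ 0.06413848 -0.01095759 -0.99788085]] [-0.01457065  0.52600619  1.22770238]
```

View pics/scene0.png

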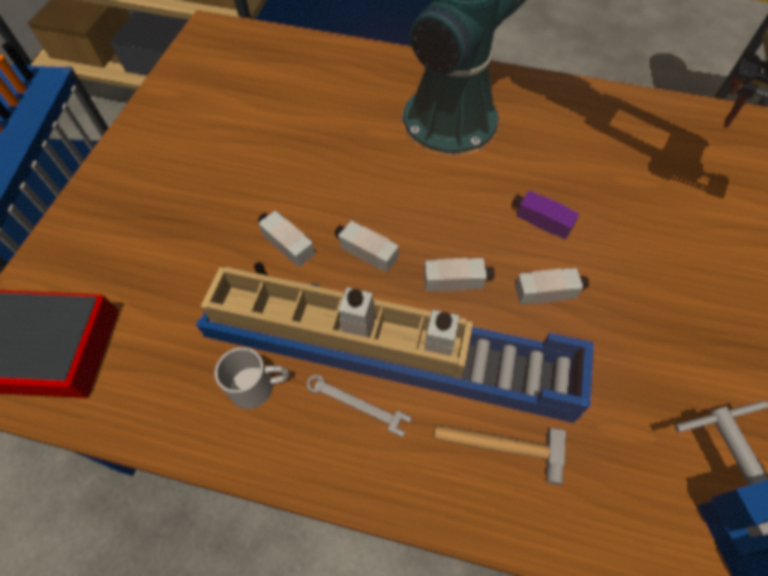

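View pics/top0.png

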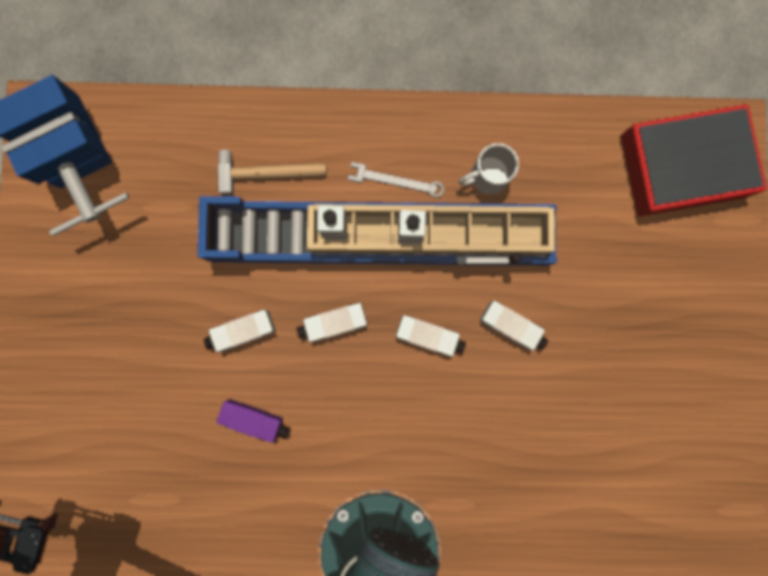

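The scene view shows four white tins lying in front of the track, at about (285,238), (367,245), (456,273) and (550,285). The purple look-alike is at (547,213). Two tins already stand in the carrier at (355,310) and (443,332). In the top view the bay is on the left at (205,230) and the latch lies open along the near rail at (485,260). Next I'll measure positions.

```bash
cat > h.py <<'E'
from rig import env,viewer,ticket
import cv2,numpy as np
from scipy.spatial.transform import Rotation as Rn
def world(c):
    h,w=c["z_map"].shape; u,v=np.meshgrid(np.arange(w),np.arange(h)); z=c["z_map"]
    K=c["mtx"]; p=np.stack([(u-K[0,2])/K[0,0]*z,(v-K[1,2])/K[1,1]*z,z],-1)
    return (p-c["t"])@c["R"]          # R^T (p-t)
def ray(c,uv,h):
    d=c["R"].T@np.linalg.inv(c["mtx"])@np.array([uv[0],uv[1],1.]); o=-c["R"].T@c["t"]
    return o+d*(h-o[2])/d[2]
def pix(c,X):
    q=c["mtx"]@(c["R"]@np.asarray(X,float)+c["t"]); return q[:2]/q[2]
def white(c): 
    hsv=cv2.cvtColor(c["color"],cv2.COLOR_RGB2HSV); return ((hsv[...,1]<75)&(hsv[...,2]>125)).astype(np.uint8)
def tins(c,lo=.036,hi=.056,xr=(.3,.62)):
    P=world(c); m=white(c)&(P[...,2]>lo)&(P[...,2]<hi)&(P[...,0]>xr[0])&(P[...,0]<xr[1])&(abs(P[...,1])<.5)
    cs,_=cv2.findContours(m.astype(np.uint8),cv2.RETR_EXTERNAL,cv2.CHAIN_APPROX_NONE); out=[]
    dark=(c["color"].max(-1)<60)
    for k in cs:
        if cv2.contourArea(k)<250: continue
        mm=np.zeros(m.shape,np.uint8); cv2.drawContours(mm,[k],-1,1,-1)
        Q=P[(mm>0)&(m>0)]; hz=np.median(Q[:,2])
        W=np.array([ray(c,k_[0],hz)[:2] for k_ in k]); (ctr,sz,_)=r=cv2.minAreaRect((W*1000).astype(np.float32))
        b=cv2.boxPoints(r); e=[b[1]-b[0],b[2]-b[1]]; a=max(e,key=np.linalg.norm); a=a/np.linalg.norm(a); ctr=np.array(ctr)
        n=[]
        for s in (1,-1):
            u=pix(c,[*(ctr+s*a*74)/1000,.023]).round().astype(int); n.append(dark[u[1]-3:u[1]+4,u[0]-3:u[0]+4].sum())
        if n[1]>n[0]: a=-a
        out.append((ctr.round(1),np.round(np.degrees(np.arctan2(a[1],a[0])),1),round(hz*1000,1),np.round(sz,1),n))
    return sorted(out,key=lambda t:-t[0][1])
E
python3 - <<'E'
from h import *
for n in ("top","scene"):
    c=dict(np.load(f"/tmp/{n}.npz")); print(n)
    for t in tins(c): print(*t)
    P=world(c); hsv=cv2.cvtColor(c["color"],cv2.COLOR_RGB2HSV)
    def rep(name,m,mn=40):
        cs,_=cv2.findContours(m.astype(np.uint8),cv2.RETR_EXTERNAL,cv2.CHAIN_APPROX_NONE)
        for k in cs:
            if cv2.contourArea(k)<mn: continue
            mm=np.zeros(m.shape,np.uint8); cv2.drawContours(mm,[k],-1,1,-1); Q=P[(mm>0)&m]; r=cv2.minAreaRect((Q[:,:2]*1000).astype(np.float32))
            print(name,np.round(r[0],1),np.round(r[1],1),round(r[2],2),"z",np.median(Q[:,2]).round(4),cv2.boundingRect(k))
    H,S,V=hsv[...,0],hsv[...,1],hsv[...,2]; reg=(P[...,0]>.5)&(P[...,0]<.8)&(abs(P[...,1])<.45)
    rep("ply",reg&(P[...,2]>.095)&(P[...,2]<.122)&(S>60))
    rep("blue",reg&(H>100)&(H<125)&(S>100)&(P[...,2]<.105)&(P[...,2]>.045))
    rep("bay",reg&(H>100)&(H<125)&(S>100)&(P[...,2]<.105)&(P[...,2]>.085))
    rep("body",reg&(P[...,2]>.155)&(P[...,2]<.178),20)
    rep("cap",reg&(P[...,2]>.18)&(P[...,2]<.2),8)
    rep("arm",reg&(S<60)&(V>60)&(P[...,2]>.06)&(P[...,2]<.085)&(P[...,0]<.65),8)
    rep("knob",reg&(V<70)&(P[...,2]>.1)&(P[...,2]<.13)&(P[...,0]<.63),4)
c=viewer.capture("wrist"); print(c["hand_eye"])
E
```

```text
top
[437.5 282.7] 111.3 45.5 [ 47.1 119.6] [np.int64(0), np.int64(20)]
[458.1  98.6] 107.2 45.3 [ 46.4 118.9] [np.int64(0), np.int64(20)]
[435.8 -85.8] -107.2 45.1 [117.2  45.9] [np.int64(0), np.int64(21)]
[ 459.7 -255.4] -119.1 45.2 [118.9  47.1] [np.int64(0), np.int64(17)]
ply [629.1 -84.9] [103.7 469.8] 0.79 z 0.1075 (205, 137, 165, 38)
blue [583.7 186.6] [ 13.1 190.2] 0.9 z 0.0549 (161, 169, 66, 5)
blue [685.5 222.2] [ 10.4 125.3] 0.26 z 0.0549 (162, 135, 43, 5)
blue [633.6 319.8] [116.8  75.5] 0.92 z 0.0946 (133, 131, 28, 42)
bay [633.6 319.8] [116.8  75.5] 0.92 z 0.0949 (133, 131, 28, 41)
body [637.7 -45. ] [46.7 46.2] 1.19 z 0.1666 (266, 140, 18, 18)
body [642.5 102.3] [45.8 43.7] 1.43 z 0.1668 (212, 137, 17, 18)
cap [638.8 -45. ] [24.2 21.6] 0.61 z 0.1873 (271, 142, 9, 10)
cap [642.6 102.2] [23.8 23.7] 27.86 z 0.187 (215, 139, 10, 10)
arm [ 585.4 -187.5] [ 17.6 102.1] 3.24 z 0.074 (304, 170, 36, 7)
knob [ 585.9 -245.2] [15.3 14.2] 86.03 z 0.1175 (341, 169, 7, 6)
scene
[439.6 282.8] 111.2 48.2 [ 48.  117.1] [np.int64(0), np.int64(9)]
[459.8  97.6] 107.2 48.2 [ 49.4 117.1] [np.
[... 378 characters left out ...]
14.4 692.1] 1.22 z 0.0585 (132, 210, 263, 65)
bay [636.5 319.4] [114.8  75.5] 0.4 z 0.0977 (361, 223, 34, 49)
body [643.  101.7] [45.7 46.5] 89.79 z 0.1696 (284, 206, 22, 23)
body [637.6 -46.2] [46.9 48.1] 89.26 z 0.1691 (226, 191, 23, 22)
cap [643.1 101.5] [24.6 24.1] 74.0 z 0.1895 (291, 207, 11, 12)
cap [638.1 -46.2] [24.2 24. ] 16.22 z 0.1893 (231, 192, 11, 11)
knob [ 589.8 -244.5] [14.6 13. ] 60.27 z 0.1192 (170, 175, 7, 8)
[[ 5.64797333e-04 -9.63186417e-01 -2.68833791e-01  7.43956304e-02]
 [ 9.99999492e-01  3.19434751e-04  9.56434203e-04 -1.59758820e-03]
 [-8.35349578e-04 -2.68834194e-01  9.63186108e-01 -1.61211727e-01]
 [ 0.00000000e+00  0.00000000e+00  0.00000000e+00  1.00000000e+00]]
```

```bash
cat > log.py <<'E'
from h import *
import json
s=env.sense(); r=dict(q=list(s["joint_positions"]),p=list(s["tcp_pos"]),o=list(s["orientation"])); open("/tmp/log.jsonl","a").write(json.dumps(r)+"\n")
print("t",round(s["time_s"],2),"q",np.round(r["q"],1),"p",np.round(r["p"],4),"o",np.round(r["o"],1),"F",np.round(s["force"],1),"w",round(s["grip_width"],4),"gf",round(s["gripper_force"],1))
E
python3 log.py
python3 -m crank '[[[-360,-220,0,0,0,0,1],[-360,-220,0,0,0,0,1],[-360,-220,0,0,0,0,1],[-360,-220,0,0,0,0,1],[-360,-220,0,0,0,0,1],[-360,-220,0,0,0,0,1],[-360,-220,0,0,0,0,1],[-360,-220,0,0,0,0,1],[-360,-220,0,0,0,0,1],[-360,-220,0,0,0,0,1]]]'
python3 log.py
python3 -m crank '[[[0,0,0,0,0.4,0,1],[0,0,0,0,0.4,0,1],[0,0,0,0,0.4,0,1],[0,0,0,0,0.4,0,1],[0,0,0,0,0.4,0,1]]]'
python3 log.py
python3 -m crank '[[[0,0,-60,0.4,-0.4,0.4,1],[0,0,-60,0.4,-0.4,0.4,1],[0,0,-60,0.4,-0.4,0.4,1],[0,0,-60,0.4,-0.4,0.4,1],[0,0,-60,0.4,-0.4,0.4,1],[0,0,-60,0.4,-0.4,0.4,1],[0,0,-60,0.4,-0.4,0.4,1]]]'
python3 log.py
python3 - <<'E'
from h import *
import json
from scipy.optimize import least_squares
L=[json.loads(l) for l in open("/tmp/log.jsonl")]
def fk(q,p):
    d1,a1,L2,a3,L3,d6,_=p; q=np.radians(q); Ry=lambda a:Rn.from_euler('y',a); Rz=lambda a:Rn.from_euler('z',a)
    R=Rz(q[0]); x=R.apply([a1,0,d1]); R=R*Ry(q[1]); x=x+R.apply([0,0,L2]); R=R*Ry(q[2]); x=x+R.apply([a3,0,L3]); R=R*Rz(q[3])*Ry(q[4])*Rz(q[5]); return x+R.apply([0,0,d6]),R
def res(p):
    return np.concatenate([fk(l["q"],p)[0]-l["p"] for l in L])
s=least_squares(res,[.4,.0,.4,.0,.4,.25,0]); print(s.x.round(4),np.abs(s.fun).max())
for l in L: print((fk(l["q"],s.x)[1].inv()*Rn.from_euler('xyz',l["o"],degrees=True)).as_rotvec(degrees=True).round(2))
E
```

```text
t 0.15 q [70.7 20.6 86.6 -0.  72.9 -6.6] p [0.1318 0.5848 0.222 ] o [-179.9   -0.   167.3] F [-0.  -0.8 -0.3] w 0.0879 gf 0.0
time_s: 0.98
tcp_pos: [0.432, 0.2933, 0.2226]
orientation: [-180.0, -0.0, 167.3]
force: [1.7, 1.0, -0.0]
grip_width: 0.088
gripper_force: 0.0
t 0.98 q [ 26.6  14.2  96.   -0.   69.8 -50.7] p [0.432  0.2933 0.2226] o [-180.    -0.   167.3] F [ 1.7  1.  -0. ] w 0.088 gf 0.0
time_s: 1.4
tcp_pos: [0.4325, 0.2941, 0.2208]
orientation: [-179.9, -23.0, 167.1]
force: [0.7, -0.2, 0.5]
grip_width: 0.0879
gripper_force: 0.0
t 1.4 q [ 18.1  25.   84.2  11.5  90.8 -60.9] p [0.4325 0.2941 0.2208] o [-179.9  -23.   167.1] F [ 0.7 -0.2  0.5] w 0.0879 gf 0.0
time_s: 1.98
tcp_pos: [0.4512, 0.2924, 0.2775]
orientation: [-153.6, 4.8, 150.6]
force: [-1.2, 0.2, 0.3]
grip_width: 0.0879
gripper_force: 0.0
t 1.98 q [ 35.9  26.8  74.4 -15.  101.1 -23.6] p [0.4512 0.2924 0.2775] o [-153.6    4.8  150.6] F [-1.2  0.2  0.3] w 0.0879 gf 0.0
[0.2959 0.0196 0.5558 0.1178 0.4309 0.3538 0.    ] 0.07036865888768962
[ 0.  0. 90.]
[-0.  0. 90.]
[-0. -0. 90.]
[ 0.  0. 90.]
```

```bash
python3 - <<'E'
from h import *
# carrier / rail lines (x as function of y), from saved views
for n in ("top","scene"):
    c=dict(np.load(f"/tmp/{n}.npz")); P=world(c); hsv=cv2.cvtColor(c["color"],cv2.COLOR_RGB2HSV); H,S,V=hsv[...,0],hsv[...,1],hsv[...,2]
    m=(P[...,2]>.100)&(P[...,2]<.116)&(H>8)&(H<35)&(S>60)&(P[...,0]>.55)&(P[...,0]<.72)&(abs(P[...,1])<.4)
    Q=P[m]; print(n,"ends y",np.percentile(Q[:,1],[.3,99.7]).round(4))
    mx=[];mn=[]
    for y in np.arange(-.31,.14,.015):
        q=Q[abs(Q[:,1]-y)<.0075]
        if len(q)>5: mx.append((y,q[:,0].max())); mn.append((y,q[:,0].min()))
    for k in (mx,mn):
        k=np.array(k); f=np.polyfit(k[:,0],k[:,1],1); r=k[:,1]-np.polyval(f,k[:,0]); g=abs(r)<.003; f=np.polyfit(k[g,0],k[g,1],1); print("edge",f.round(4),g.sum(),len(k))
    m=(H>100)&(H<125)&(S>100)&(P[...,2]>.05)&(P[...,2]<.062)&(P[...,0]>.57)&(P[...,0]<.6)&(P[...,1]>.16)&(P[...,1]<.28)
    f=np.polyfit(P[m][:,1],P[m][:,0],1); print("nearrail",f.round(4))
E
```

```text
top ends y [-0.3188  0.1501]
edge [-0.0248  0.6762] 7 31
edge [-0.0117  0.5969] 29 31
nearrail [-0.0185  0.5863]
scene ends y [-0.3186  0.1493]
edge [-0.0116  0.6805] 31 31
edge [-0.0047  0.597 ] 4 31
nearrail [-0.0103  0.5889]
```

```bash
cat > kin.py <<'E'
from h import *
import json
from scipy.optimize import least_squares
Ry=lambda a:Rn.from_euler('y',a); Rz=lambda a:Rn.from_euler('z',a)
LO=np.array([-170.27,-57.76,12.27,-55.21,11.17,-170.74]); HI=np.array([170.27,135,136.19,235.2,155.16,170.74])
def fk(q,p):
    d1,a1,L2,a3,L3,d6,b3,b5,a5=p; q=np.radians(q)
    R=Rz(q[0]); x=R.apply([a1,0,d1]); R=R*Ry(q[1]); x=x+R.apply([0,0,L2]); R=R*Ry(q[2]); x=x+R.apply([a3,b3,L3]); R=R*Rz(q[3]); x=x+R.apply([0,b5,0]); R=R*Ry(q[4]); x=x+R.apply([a5,0,d6]); R=R*Rz(q[5]+np.pi/2)
    return x,R
def fit():
    L=[json.loads(l) for l in open("/tmp/log.jsonl")]
    def res(p): return np.concatenate([fk(l["q"],p)[0]-l["p"] for l in L]+[1e-4*(p-np.array([.4,0,.4,0,.4,.25,0,0,0]))])
    s=least_squares(res,[.4,.0,.4,.0,.4,.25,.0,.03,0],x_scale=.1); return s.x,np.abs(s.fun[:-9]).max(),len(L)
def ik(pos,R,q0,p):
    def f(q):
        x,r=fk(q,p); return np.r_[(x-pos)*10,(r.inv()*R).as_rotvec()*3,1e-4*(q-q0)/57]
    best=None
    for s in [q0]+[np.clip(q0+np.random.default_rng(i).normal(0,40,6),LO+1,HI-1) for i in range(8)]:
        r=least_squares(f,np.clip(s,LO+.1,HI-.1),bounds=(LO,HI),x_scale=30)
        e=np.linalg.norm(r.fun[:6])
        if best is None or (e<best[1]-1e-3): best=(r.x,e)
        if best[1]<3e-3: break
    return best
if __name__=="__main__":
    p,e,n=fit(); print(p.round(4),e,n)
E
python3 kin.py
```

```text
[ 0.2665 -0.      0.6111  0.1122  0.4336  0.3813  0.0689  0.     -0.    ] 1.8123979539375057e-08 4
```

```bash
cat > plan.py <<'E'
from kin import *
Z=np.array([0,0,1.])
def rot(z,x):
    return Rn.from_matrix(np.stack([x,np.cross(z,x),z],1))
def pick(ctr,cdeg,t,sx,s=.093,h=.012,back=0):
    """tool pose: grasp point s from the base along axis; tilt t from vertical"""
    a=np.radians(cdeg); c=np.array([np.cos(a),np.sin(a),0]); t=np.radians(t)
    z=-c*np.sin(t)-Z*np.cos(t); u=-c*np.cos(t)+Z*np.sin(t); R=rot(z,sx*u)
    g=np.array([*ctr,0])+c*(s-.059)   # on axis, plan position; put grasp point's vertical such that TCP z = h
    tcp=np.array([*g[:2],0])+z*.019; tcp[2]=h
    return tcp-z*back,R
def place(xy,hdeg,t,sx,s=.093,floor=.05,up=0,graz=None):
    """hdeg: heading of tool z. upright tin, tilt 90-t; grasp point at floor+s"""
    a=np.radians(hdeg); c=np.array([np.cos(a),np.sin(a),0]); t=np.radians(t)
    z=c*np.cos(t)-Z*np.sin(t); u=-Z*np.cos(t)-c*np.sin(t); R=rot(z,sx*u)
    return np.array([*xy,floor+s+up])+z*.019,R
def rows(pos,R):
    s=env.sense(); R0=Rn.from_euler('xyz',s["orientation"],degrees=True)
    return np.r_[R0.inv().apply(pos-s["tcp_pos"])*1000,(R0.inv()*R).as_rotvec()].round(3)
E
python3 - <<'E'
from plan import *
p=fit()[0]; q0=env.sense()["joint_positions"]
T=dict(A=((.4375,.2827),111.3),B=((.4585,.0985),107.2),C=((.436,-.0858),-107.2),D=((.460,-.2554),-119.1))
for n,(c,a) in T.items():
    for t in (30,40,50):
        for sx in (1,-1):
            r=[]
            for b in (0,.12): 
                q,e=ik(*pick(c,a,t,sx,back=b),q0,p); r.append((round(e,3),q.round()))
            if r[0][0]<.01: print(n,t,sx,*r)
for t in (30,40,50):
    for sx in (1,-1):
        for h in (0.67-180,0.67):
            r=[]
            for y in (-.2695,.0265):
                q,e=ik(*place((.64,y),h,t,sx,up=.08),q0,p); r.append((round(e,3),q.round()))
            if max(r[0][0],r[1][0])<.01: print("place",t,sx,h,*r)
E
```

```text
A 30 1 (np.float64(0.0), array([  47.,   39.,   98.,  -31.,   60., -134.])) (np.float64(0.0), array([  52.,   33.,   91.,  -27.,   75., -138.]))
A 30 -1 (np.float64(0.0), array([ 47.,  39.,  98., -31.,  60.,  46.])) (np.float64(0.0), array([ 52.,  33.,  91., -27.,  75.,  42.]))
A 40 1 (np.float64(0.0), array([  51.,   44.,   95.,  -37.,   69., -128.])) (np.float64(0.0), array([  57.,   39.,   86.,  -32.,   82., -132.]))
A 40 -1 (np.float64(0.0), array([ 51.,  44.,  95., -37.,  69.,  52.])) (np.float64(0.0), array([ 57.,  39.,  86., -32.,  82.,  48.]))
A 50 1 (np.float64(0.0), array([  54.,   50.,   91.,  -41.,   77., -123.])) (np.float64(0.0), array([  61.,   46.,   81.,  -36.,   90., -128.]))
A 50 -1 (np.float64(0.0), array([ 54.,  50.,  91., -41.,  77.,  57.])) (np.float64(0.0), array([ 61.,  46.,  81., -36.,  90.,  52.]))
B 30 1 (np.float64(0.0), array([  30.,   35.,  112.,  -41.,   48., -136.])) (np.float64(0.0), array([  36.,   26.,  105.,  -32.,   63., -143.]))
B 30 -1 (np.float64(0.0), array([ 30.,  35., 112., -41.,  48.,  44.])) (np.float64(0.0), array([ 36.,  26., 105., -32.
[... 2406 characters left out ...]
20.,   59.,   33.,  -22.,  134., -120.])) (np.float64(0.0), array([ -2.,  55.,  42.,  -3., 133., -94.]))
place 50 1 -179.33 (np.float64(0.0), array([-21.,  52.,  41., -17., 123.,  63.])) (np.float64(0.0), array([ -3.,  48.,  50.,  -2., 122.,  86.]))
place 50 1 0.67 (np.float64(0.009), array([ -42.,   19.,  107.,   51.,   34., -171.])) (np.float64(0.0), array([  -6.,   13.,  116.,   23.,   12., -118.]))
place 50 -1 -179.33 (np.float64(0.0), array([ -21.,   52.,   41.,  -17.,  123., -117.])) (np.float64(0.0), array([ -3.,  48.,  50.,  -2., 122., -94.]))
place 50 -1 0.67 (np.float64(0.0), array([-42.,  19., 107.,  51.,  34.,   9.])) (np.float64(0.0), array([ -6.,  13., 116.,  23.,  12.,  62.]))
```

```bash
cat >> plan.py <<'E'
from scipy.spatial.transform import Slerp
P=fit()[0]
def track(poses,q,n=25):
    """joint continuity along straight segments; reports margin & worst jump"""
    for k in range(len(poses)-1):
        (a,A),(b,B)=poses[k],poses[k+1]; S=Slerp([0,1],Rn.concatenate([A,B])); worst=0; err=0; mn=999; zmin=9
        for i in range(1,n+1):
            f=i/n; q2,e=_loc(a+(b-a)*f,S(f),q); worst=max(worst,abs(q2-q).max()); err=max(err,e); q=q2; m=np.minimum(q-LO,HI-q); mn=min(mn,m.min())
        print(f"seg{k} err {err:.3f} jump {worst:.1f} margin {mn:.0f} rot {np.degrees((A.inv()*B).magnitude()):.0f} d {np.linalg.norm(b-a)*1000:.0f} q",q.round())
    return q
def _loc(pos,R,q0):
    def f(q):
        x,r=fk(q,P); return np.r_[(x-pos)*10,(r.inv()*R).as_rotvec()*3]
    r=least_squares(f,np.clip(q0,LO+.01,HI-.01),bounds=(LO,HI),x_scale=30); return r.x,np.linalg.norm(r.fun)
def cur():
    s=env.sense(); return s["tcp_pos"],Rn.from_euler('xyz',s["orientation"],degrees=True)
def rel(a,b):
    return np.r_[a[1].inv().apply(b[0]-a[0])*1000,(a[1].inv()*b[1]).as_rotvec()].round(2)
SLOT=[(.6388-.0117*y,y) for y in (-.2695,-.1955,-.1215,-.0475,.0265,.1005)]
E
python3 - <<'E'
from plan import *
q=env.sense()["joint_positions"]
T=dict(A=((.4375,.2827),111.3,4),B=((.4585,.0985),107.2,2),C=((.436,-.0858),-107.2,1),D=((.460,-.2554),-119.1,0))
for n,(c,a,sl) in T.items():
    for sx in (1,-1):
        t=45; pre=pick(c,a,t,sx,back=.13); g=pick(c,a,t,sx); lift=(g[0]+[0,0,.22],g[1])
        up=place(SLOT[sl],.67-180,t,sx,up=.14); dn=place(SLOT[sl],.67-180,t,sx,up=.003)
        print(n,sx); qq=track([cur(),pre,g,lift,up,dn],q,12)
E
```

```text
A 1
seg0 err 0.000 jump 9.2 margin 21 rot 136 d 205 q [  59.   43.   83.  -34.   87. -130.]
seg1 err 0.000 jump 1.2 margin 16 rot 0 d 130 q [  53.   47.   93.  -39.   73. -125.]
seg2 err 0.000 jump 1.6 margin 16 rot 0 d 220 q [  53.   30.   87.  -37.   91. -140.]
seg3 err 4.780 jump 14.5 margin 0 rot 109 d 340 q [  20.   22.  119.  -55.   32. -171.]
seg4 err 4.740 jump 0.9 margin 0 rot 0 d 137 q [  17.   32.  119.  -55.   25. -171.]
A -1
seg0 err 0.000 jump 6.4 margin 21 rot 53 d 205 q [ 59.  43.  83. -34.  87.  50.]
seg1 err 0.000 jump 1.2 margin 16 rot 0 d 130 q [ 53.  47.  93. -39.  73.  55.]
seg2 err 0.000 jump 1.6 margin 16 rot 0 d 220 q [ 53.  30.  87. -37.  91.  40.]
seg3 err 0.000 jump 14.1 margin 21 rot 109 d 340 q [ -3.  49.  43.  -3. 133. -94.]
seg4 err 0.000 jump 1.1 margin 23 rot 0 d 137 q [ -3.  55.  49.  -3. 121. -94.]
B 1
seg0 err 0.000 jump 9.9 margin 15 rot 133 d 196 q [  46.   35.  101.  -40.   74. -129.]
seg1 err 0.000 jump 1.3 margin 5 rot 0 d 130 q [  38.   43.  109.  -50.   60. -121.]
seg2 err 0.000 jump 2.0 margin 6 rot 0 d 220 q [  38.   22.  102.  -42.   79.
[... 1592 characters left out ...]
 99.  38.  71. -59.]
seg2 err 0.000 jump 1.8 margin 37 rot 0 d 220 q [-65.  27.  93.  35.  91. -45.]
seg3 err 0.000 jump 11.8 margin 20 rot 105 d 182 q [-21.  54.  32. -21. 134.  59.]
seg4 err 0.000 jump 1.1 margin 21 rot 0 d 137 q [-21.  59.  40. -18. 123.  65.]
D -1
seg0 err 2.596 jump 38.1 margin 0 rot 110 d 671 q [ -47.   27.   92.   11.   70. -171.]
seg1 err 2.581 jump 1.7 margin 0 rot 0 d 130 q [ -38.   32.  101.   11.   52. -171.]
seg2 err 2.406 jump 2.8 margin 0 rot 0 d 220 q [ -45.   19.   87.   20.   84. -171.]
seg3 err 1.701 jump 10.4 margin 0 rot 105 d 182 q [ -21.   54.   32.  -21.  134. -121.]
seg4 err 0.000 jump 1.1 margin 21 rot 0 d 137 q [ -21.   59.   40.  -18.  123. -115.]
```

```bash
cat > goal.py <<'E'
import sys
from plan import *
T=dict(A=((.4380,.2827),111.3,4,-1),B=((.4590,.0983),107.2,2,-1),C=((.4366,-.0858),-107.2,1,1),D=((.4606,-.2554),-119.1,0,1))
def goals(n,t=45,slot=None):
    c,a,sl,sx=T[n]; sl=SLOT[sl] if slot is None else slot
    g=pick(c,a,t,sx)
    return dict(pre=pick(c,a,t,sx,back=.13),grasp=g,lift=(g[0]+[0,0,.24],g[1]),up=place(sl,.67-180,t,sx,up=.13),dn=place(sl,.67-180,t,sx,up=.003))
if __name__=="__main__":
    n,st=sys.argv[1:3]; G=goals(n); ps=[cur()]+[G[s] for s in st.split(",")]
    for a,b,s in zip(ps,ps[1:],st.split(",")): print(s,rel(a,b).tolist(), "rot",round(np.degrees((a[1].inv()*b[1]).magnitude())))
E
python3 goal.py A pre,grasp,lift,up,dn
```

```text
pre [108.03, 123.88, 122.84, -0.13, -0.51, 0.77] rot 53
grasp [0.0, -0.0, 130.0, 0.0, 0.0, 0.0] rot 0
lift [-169.71, 0.0, -169.71, 0.0, 0.0, 0.0] rot 0
up [-236.83, 81.16, 226.13, 0.0, 1.36, -1.33] rot 109
dn [-89.8, -0.0, 89.8, 0.0, 0.0, 0.0] rot 0
```

```bash
python3 -m crank '[[[108,124,123,-0.13,-0.51,0.77,1],[108,124,123,-0.13,-0.51,0.77,1],[108,124,123,-0.13,-0.51,0.77,1],[108,124,123,-0.13,-0.51,0.77,1],[108,124,123,-0.13,-0.51,0.77,1],[108,124,123,-0.13,-0.51,0.77,1],[108,124,123,-0.13,-0.51,0.77,1],[108,124,123,-0.13,-0.51,0.77,1],[108,124,123,-0.13,-0.51,0.77,1],[108,124,123,-0.13,-0.51,0.77,1]]]'
python3 log.py; python3 goal.py A grasp; python3 - <<'E'
from h import *
c=viewer.capture("top"); 
for t in tins(c): print(*t[:4])
cv2.imwrite("pics/w1.png",viewer.capture("wrist")["color"][...,::-1])
E
```

```text
time_s: 2.82
tcp_pos: [0.3993, 0.386, 0.1045]
orientation: [-179.6, 44.8, 111.4]
force: [0.3, 0.6, 0.1]
grip_width: 0.0878
gripper_force: 0.0
t 2.82 q [ 58.9  42.6  82.7 -33.7  87.   49.5] p [0.3993 0.386  0.1045] o [-179.6   44.8  111.4] F [0.3 0.6 0.1] w 0.0878 gf 0.0
grasp [1.6, -0.61, 128.84, -0.01, -0.0, 0.0] rot 0
[437.7 282.3] 111.3 45.3 [ 47.1 118.7]
[457.9  98.8] 107.9 45.2 [ 46.5 119.2]
[435.6 -86.6] -107.2 45.3 [118.9  45.9]
[ 459.7 -255. ] -119.1 45.2 [118.9  47.5]
```

View pics/w1.png

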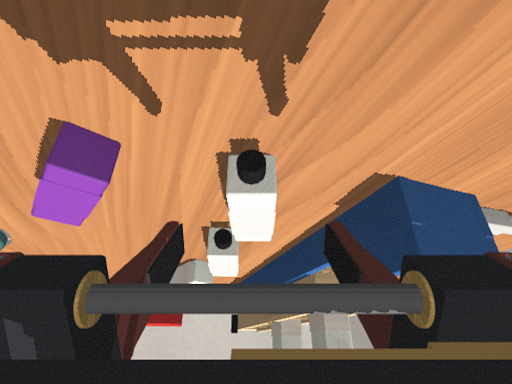

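The wrist view shows tin A, cap first, centred between the open fingers at about (252,195). The purple tin is clear at (75,170).

```bash
python3 -m crank '[[[1,0,40,0,0,0,1],[1,0,80,0,0,0,1],[1,0,110,0,0,0,1],[1,0,122,0,0,0,1],[1,0,129,0,0,0,1],[1,0,129,0,0,0,1],[1,0,129,0,0,0,0.2],[1,0,129,0,0,0,0.2],[1,0,129,0,0,0,0.2],[1,0,129,0,0,0,0.2]]]'
python3 log.py
python3 -m crank '[[[0,0,0,0,0,0,0.2],[0,0,0,0,0,0,0.2],[0,0,0,0,0,0,0.2],[0,0,0,0,0,0,0.2]]]' 
python3 log.py; python3 goal.py A lift,up,dn
```

```text
time_s: 3.75
tcp_pos: [0.4322, 0.3026, 0.0131]
orientation: [-179.9, 44.9, 111.0]
force: [0.4, -0.6, -0.4]
grip_width: 0.0647
gripper_force: 0.0
t 3.75 q [ 52.6  46.8  92.3 -38.9  73.   54.3] p [0.4322 0.3026 0.0131] o [-179.9   44.9  111. ] F [ 0.4 -0.6 -0.4] w 0.0647 gf 0.0
time_s: 4.08
tcp_pos: [0.4317, 0.3014, 0.0126]
orientation: [-179.8, 45.0, 111.0]
force: [-2.4, 0.7, 1.6]
grip_width: 0.0461
gripper_force: 30.0
t 4.08 q [ 52.6  46.9  92.4 -38.9  73.   54.3] p [0.4317 0.3014 0.0126] o [-179.8   45.   111. ] F [-2.4  0.7  1.6] w 0.0461 gf 30.0
lift [-168.54, -1.68, -170.01, -0.01, -0.0, -0.0] rot 0
up [-236.83, 81.16, 226.13, 0.0, 1.36, -1.33] rot 109
dn [-89.8, -0.0, 89.8, 0.0, 0.0, 0.0] rot 0
```

```bash
python3 -m crank '[[[-28,0,-28,0,0,0,0.2],[-56,0,-56,0,0,0,0.2],[-84,0,-84,0,0,0,0.2],[-112,0,-112,0,0,0,0.2],[-140,0,-140,0,0,0,0.2],[-169,0,-169,0,0,0,0.2],[-169,0,-169,0,0,0,0.2]]]' >/dev/null
python3 log.py
python3 -m crank '[[[-24,8,23,0,0.12,-0.12,0.2],[-48,16,46,0,0.2,-0.2,0.2],[-72,24,69,0,0.29,-0.28,0.2],[-96,32,92,0,0.37,-0.36,0.2],[-120,40,115,0,0.45,-0.44,0.2],[-144,48,138,0,0.54,-0.53,0.2],[-168,56,161,0,0.62,-0.61,0.2],[-192,64,184,0,0.7,-0.69,0.2],[-216,72,207,0,0.79,-0.77,0.2],[-237,81,226,0,0.87,-0.85,0.2]]]' >/dev/null
python3 log.py; python3 goal.py A up,dn
```

```text
t 4.67 q [ 52.5  28.4  84.9 -37.1  93.1  38.8] p [0.435  0.3033 0.2588] o [179.3  44.7 110.4] F [ 0.6  0.9 -1.6] w 0.0457 gf 30.0
t 5.5 q [  0.1  31.1  66.4  -7.5  98.6 -62.9] p [0.6256 0.0212 0.2591] o [-165.8  -10.7  151.6] F [ 0.6 -0.6 -1.5] w 0.0459 gf 30.0
up [2.97, 4.17, -1.01, 0.01, 0.52, -0.52] rot 42
dn [-89.8, -0.0, 89.8, 0.0, 0.0, 0.0] rot 0
```

```bash
python3 -m crank '[[[3,4,-1,0.01,0.08,-0.08,0.2],[3,4,-1,0.01,0.16,-0.16,0.2],[3,4,-1,0.01,0.25,-0.25,0.2],[3,4,-1,0.01,0.33,-0.33,0.2],[3,4,-1,0.01,0.41,-0.41,0.2],[3,4,-1,0.01,0.49,-0.49,0.2],[3,4,-1,0.01,0.52,-0.52,0.2],[3,4,-1,0.01,0.52,-0.52,0.2],[3,4,-1,0.01,0.52,-0.52,0.2]]]' >/dev/null
python3 log.py; python3 goal.py A up,dn
python3 - <<'E'
from h import *
c=viewer.capture("scene"); cv2.imwrite("pics/s2.png",cv2.resize(c["color"][120:300,100:400,::-1],(750,450)))
E
```

```text
t 6.25 q [ -2.2  49.5  43.7  -3.2 131.6 -93.6] p [0.6244 0.0291 0.2574] o [-179.1  -44.8  179.9] F [-0.   0.2  0.2] w 0.0465 gf 30.0
up [1.09, -2.81, -1.99, -0.01, 0.0, -0.01] rot 1
dn [-89.8, -0.0, 89.8, 0.0, 0.0, 0.0] rot 0
```

View pics/s2.png

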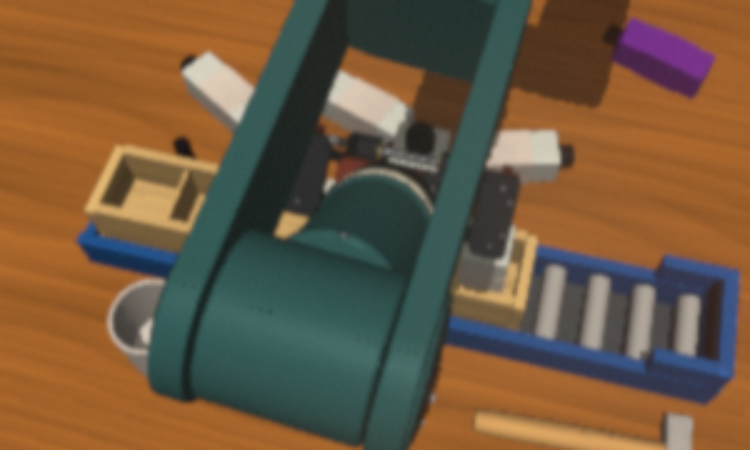

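```bash
python3 -m crank '[[[1,-3,-2,-0.01,0,-0.01,0.2],[-16,-3,16,-0.01,0,-0.01,0.2],[-33,-3,34,-0.01,0,-0.01,0.2],[-48,-3,50,-0.01,0,-0.01,0.2],[-61,-3,62,-0.01,0,-0.01,0.2],[-71,-3,72,-0.01,0,-0.01,0.2],[-76,-3,76,-0.01,0,-0.01,0.2],[-80,-3,80,-0.01,0,-0.01,0.2],[-83,-3,83,-0.01,0,-0.01,0.2],[-83,-3,83,-0.01,0,-0.01,0.2]]]' >/dev/null
python3 log.py; python3 goal.py A dn
python3 - <<'E'
from h import *
c=viewer.capture("wrist"); cv2.imwrite("pics/w3.png",c["color"][...,::-1])
E
```

```text
t 7.13 q [ -2.7  54.2  49.3  -2.5 121.1 -93.8] p [0.6251 0.0251 0.142 ] o [ 179.7  -44.7 -179.2] F [-0.4  0.3 -0.8] w 0.0462 gf 30.0
dn [-6.68, 1.25, 6.72, 0.0, 0.0, 0.0] rot 0
```

View pics/w3.png

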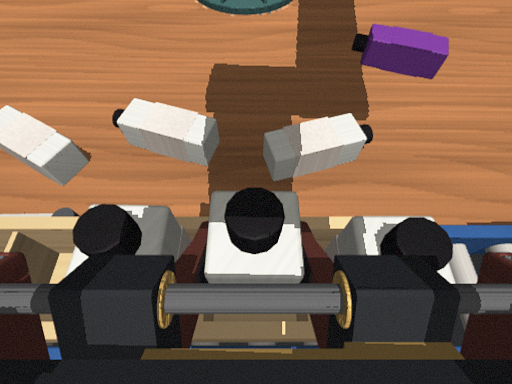

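The wrist view shows tin A upright in its place at about (253,240), with the two standing tins clear on either side at (110,240) and (418,245).

```bash
python3 -m crank '[[[-3,1,3,0,0,0,0.2],[-6,1,6,0,0,0,0.2],[-8,1,8,0,0,0,0.2],[-9,1,9,0,0,0,0.2],[-9,1,9,0,0,0,0.2]]]' >/dev/null; python3 log.py
python3 -m crank '[[[0,0,0,0,0,0,0.62],[0,0,0,0,0,0,0.62],[0,0,0,0,0,0,0.62],[0,0,0,0,0,0,0.62]]]' >/dev/null; python3 log.py
python3 -m crank '[[[0,0,-15,0,0,0,0.62],[0,0,-40,0,0,0,0.62],[0,0,-70,0,0,0,0.62],[0,0,-105,0,0,0,0.62],[-30,0,-140,0,0,0,1],[-60,0,-170,0,0,0,1],[-60,0,-170,0,0,0,1]]]' >/dev/null; python3 log.py
python3 - <<'E'
from h import *
c=viewer.capture("top"); 
for t in tins(c): print(*t[:4])
for t in tins(c,.155,.18,(.5,.8)): print("st",*t[:4])
E
python3 goal.py B pre
```

```text
t 7.6 q [ -2.6  54.9  49.7  -2.4 120.1 -93.7] p [0.6247 0.0262 0.1288] o [ 179.7  -44.8 -179.2] F [ 0.   0.  -2.1] w 0.0459 gf 30.0
t 7.93 q [ -2.6  54.9  49.7  -2.4 120.1 -93.7] p [0.6251 0.0261 0.1296] o [ 179.7  -44.7 -179.2] F [ 0.1 -1.  -0.5] w 0.0542 gf 0.0
t 8.52 q [ -2.3  67.3  12.7  -3.1 144.2 -94.8] p [0.746  0.0266 0.1938] o [ 179.6  -44.3 -179.1] F [ 1.4 -0.4 -3.6] w 0.0711 gf 0.0
[458.3  98.4] 107.6 45.4 [ 41.6 111.2]
[435.4 -87.1] -107.2 45.4 [114.4  45.9]
[ 459.7 -255.4] -119.8 44.8 [119.1  47.6]
pre [167.31, 182.02, 288.03, 0.02, -1.32, 1.4] rot 110
```

```bash
cat >> goal.py <<'E'
    if len(sys.argv)>3: track(ps,env.sense()["joint_positions"],12)
E
sed -i 's/return dict(/return dict(hi=(np.array([.64,cur()[0][1],.36]),cur()[1]),/' goal.py
sed -i 's/B=((.4590,.0983),107.2/B=((.4585,.0985),107.6/' goal.py
python3 goal.py B hi,pre,grasp,lift,up,dn 1
```

```text
hi [192.19, 1.91, -44.51, 0.0, 0.0, 0.0] rot 0
pre [-23.98, 180.09, 333.4, 0.02, -1.32, 1.39] rot 110
grasp [-0.0, 0.0, 130.0, 0.0, 0.0, 0.0] rot 0
lift [-169.71, 0.0, -169.71, 0.0, 0.0, 0.0] rot 0
up [-204.26, 93.84, 193.56, 0.0, 1.33, -1.4] rot 111
dn [-89.8, -0.0, 89.8, 0.0, 0.0, 0.0] rot 0
seg0 err 0.000 jump 2.7 margin 3 rot 0 d 197 q [ -3.  48.  32.  -3. 143. -95.]
seg1 err 0.000 jump 16.5 margin 15 rot 110 d 380 q [ 47.  35. 101. -40.  74.  51.]
seg2 err 0.000 jump 1.3 margin 5 rot 0 d 130 q [ 38.  43. 109. -50.  60.  59.]
seg3 err 0.000 jump 2.2 margin 6 rot 0 d 240 q [ 38.  20. 101. -42.  81.  35.]
seg4 err 0.000 jump 15.6 margin 17 rot 111 d 297 q [ -12.   51.   41.  -12.  132. -107.]
seg5 err 0.000 jump 1.0 margin 24 rot 0 d 127 q [ -12.   56.   47.  -10.  121. -104.]
```

```bash
python3 -m crank '[[[38,0,-9,0,0,0,1],[77,0,-18,0,0,0,1],[115,1,-27,0,0,0,1],[154,1,-36,0,0,0,1],[192,2,-44,0,0,0,1],[192,2,-44,0,0,0,1]]]' >/dev/null; python3 log.py
python3 -m crank '[[[0,3,7,0,-0.084,0.089,1],[0,6,14,0,-0.168,0.178,1],[-1,12,25,0,-0.25,0.26,1],[-2,19,37,0,-0.33,0.35,1],[-3,28,52,0.01,-0.42,0.44,1],[-5,37,68,0.01,-0.5,0.53,1],[-6,46,84,0.01,-0.59,0.62,1],[-7,55,100,0.01,-0.67,0.71,1],[-8,64,117,0.01,-0.75,0.8,1],[-10,73,133,0.01,-0.83,0.88,1]]]' >/dev/null; python3 log.py
python3 goal.py B pre 1
```

```text
t 9.07 q [ -2.6  47.1  31.9  -3.3 143.5 -95.2] p [0.6386 0.0269 0.3746] o [ 179.7  -42.6 -179.2] F [-0.3 -0.1  1.3] w 0.0878 gf 0.0
t 9.9 q [ 15.4  19.6  85.1 -18.5  81.1 -25.5] p [0.5559 0.1001 0.263 ] o [-166.3   13.3  136.2] F [ 0.4  0.3 -0.5] w 0.0879 gf 0.0
pre [200.13, 13.31, 116.3, 0.02, -0.48, 0.5] rot 40
seg0 err 0.000 jump 6.8 margin 15 rot 40 d 232 q [ 47.  35. 101. -40.  74.  51.]
```

```bash
python3 -m crank '[[[25,2,14,0,-0.08,0.08,1],[50,4,29,0,-0.16,0.16,1],[75,5,44,0.01,-0.24,0.25,1],[100,7,58,0.01,-0.32,0.33,1],[126,9,73,0.01,-0.4,0.41,1],[150,10,88,0.02,-0.48,0.5,1],[176,12,102,0.02,-0.48,0.5,1],[200,13,116,0.02,-0.48,0.5,1],[200,13,116,0.02,-0.48,0.5,1],[200,13,116,0.02,-0.48,0.5,1]]]' >/dev/null; python3 log.py
python3 - <<'E'
from h import *
c=viewer.capture("top"); 
for t in tins(c): print(*t[:4])
for t in tins(c,.155,.18,(.5,.8)): print("st",*t[:4])
E
python3 goal.py B grasp
```

```text
t 10.73 q [ 46.5  35.2 101.  -39.5  74.   50.1] p [0.4218 0.206  0.1033] o [-178.9   44.6  108.8] F [ 0.1 -0.6  0.5] w 0.0878 gf 0.0
[458.3  98. ] 107.2 45.4 [ 46.4 117.7]
[435.6 -86.6] -107.2 45.3 [118.9  45.9]
[ 459.7 -255.4] -119.1 45.2 [118.9  47.1]
st [641.5 102.2] 1.5 166.9 [46.3 43.1]
st [635.2  26.6] 1.4 166.5 [46.2 43.2]
st [636.9 -44.9] 1.2 166.7 [46.4 45.9]
grasp [-1.06, 2.48, 130.4, -0.01, -0.01, 0.01] rot 1
```

```bash
python3 -m crank '[[[-1,2,40,-0.01,-0.01,0.02,1],[-1,2,80,-0.01,-0.01,0.02,1],[-1,2,110,-0.01,-0.01,0.02,1],[-1,2,123,-0.01,-0.01,0.02,1],[-1,2,130,-0.01,-0.01,0.02,1],[-1,2,130,-0.01,-0.01,0.02,1],[-1,2,130,-0.01,-0.01,0.02,0.2],[-1,2,130,-0.01,-0.01,0.02,0.2],[-1,2,130,-0.01,-0.01,0.02,0.2],[-1,2,130,-0.01,-0.01,0.02,0.2]]]' >/dev/null
python3 -m crank '[[[0,0,0,0,0,0,0.2],[0,0,0,0,0,0,0.2],[0,0,0,0,0,0,0.2],[0,0,0,0,0,0,0.2]]]' >/dev/null
python3 log.py
python3 -m crank '[[[-28,0,-28,0,0,0,0.2],[-56,0,-56,0,0,0,0.2],[-84,0,-84,0,0,0,0.2],[-112,0,-112,0,0,0,0.2],[-140,0,-140,0,0,0,0.2],[-169,0,-169,0,0,0,0.2],[-169,0,-169,0,0,0,0.2]]]' >/dev/null
python3 log.py; python3 goal.py B up,dn 1
```

```text
t 11.95 q [ 38.   42.8 109.1 -50.5  59.7  59.7] p [0.45   0.1172 0.0114] o [179.5  45.2 107. ] F [-0.4  3.   3. ] w 0.0461 gf 29.9
t 12.53 q [ 38.2  19.4 101.2 -42.4  81.3  36.3] p [0.4505 0.1186 0.2568] o [178.7  45.1 106.4] F [ 0.4  0.4 -1.4] w 0.0458 gf 29.9
up [-199.68, 96.48, 199.0, 0.01, 1.35, -1.4] rot 111
dn [-89.8, -0.0, 89.8, 0.0, 0.0, 0.0] rot 0
seg0 err 0.000 jump 15.8 margin 17 rot 111 d 298 q [ -12.   51.   41.  -12.  132. -107.]
seg1 err 0.000 jump 1.0 margin 24 rot 0 d 127 q [ -12.   56.   47.  -10.  121. -104.]
```

```bash
sed -i 's/up=.13)/up=.19)/' goal.py; python3 goal.py B up,dn 1
```

```text
up [-242.21, 97.46, 156.68, 0.01, 1.35, -1.4] rot 111
dn [-132.23, -0.0, 132.23, 0.0, 0.0, 0.0] rot 0
seg0 err 0.000 jump 16.0 margin 17 rot 111 d 304 q [ -12.   49.   37.  -13.  138. -109.]
seg1 err 0.000 jump 1.6 margin 19 rot 0 d 187 q [ -12.   56.   47.  -10.  121. -104.]
```

```bash
python3 -m crank '[[[-24,10,16,0,0.085,-0.088,0.2],[-48,19,31,0,0.17,-0.176,0.2],[-72,29,47,0,0.26,-0.26,0.2],[-96,39,63,0,0.34,-0.35,0.2],[-120,48,78,0,0.43,-0.44,0.2],[-144,58,94,0.01,0.51,-0.53,0.2],[-168,68,110,0.01,0.6,-0.62,0.2],[-192,77,125,0.01,0.68,-0.7,0.2],[-216,87,141,0.01,0.77,-0.79,0.2],[-242,97,157,0.01,0.85,-0.88,0.2]]]' >/dev/null; python3 log.py; python3 goal.py B up,dn 1
```

```text
t 13.37 q [-10.1  26.8  66.1 -12.6  97.2 -66.9] p [ 0.6245 -0.1247  0.3123] o [-164.4   -4.1  145.8] F [ 1.2  0.2 -0.3] w 0.0458 gf 29.9
up [0.36, 1.71, -8.02, 0.0, 0.61, -0.65] rot 51
dn [-132.23, -0.0, 132.23, 0.0, 0.0, 0.0] rot 0
seg0 err 0.000 jump 3.9 margin 17 rot 51 d 8 q [ -12.   49.   37.  -13.  138. -109.]
seg1 err 0.000 jump 1.6 margin 19 rot 0 d 187 q [ -12.   56.   47.  -10.  121. -104.]
```

```bash
python3 -m crank '[[[0,2,-8,0,0.08,-0.085,0.2],[0,2,-8,0,0.16,-0.17,0.2],[0,2,-8,0,0.24,-0.26,0.2],[0,2,-8,0,0.32,-0.34,0.2],[0,2,-8,0,0.4,-0.43,0.2],[0,2,-8,0,0.48,-0.51,0.2],[0,2,-8,0,0.56,-0.6,0.2],[0,2,-8,0,0.61,-0.65,0.2],[0,2,-8,0,0.61,-0.65,0.2],[0,2,-8,0,0.61,-0.65,0.2]]]' >/dev/null; python3 log.py; python3 goal.py B up,dn
```

```text
t 14.2 q [ -11.9   49.1   36.8  -12.9  137.8 -108.2] p [ 0.6273 -0.1199  0.3166] o [-179.9  -45.1 -179.9] F [ 0.4  0.8 -1.5] w 0.0462 gf 29.9
up [2.5, -1.78, -1.75, 0.0, -0.0, -0.01] rot 0
dn [-132.23, -0.0, 132.23, 0.0, 0.0, 0.0] rot 0
```

```bash
python3 -m crank '[[[2,-2,-2,0,0,-0.01,0.2],[-18,-2,18,0,0,-0.01,0.2],[-40,-2,40,0,0,-0.01,0.2],[-62,-2,62,0,0,-0.01,0.2],[-80,-2,80,0,0,-0.01,0.2],[-95,-2,95,0,0,-0.01,0.2],[-107,-2,107,0,0,-0.01,0.2],[-117,-2,117,0,0,-0.01,0.2],[-123,-2,123,0,0,-0.01,0.2],[-123,-2,123,0,0,-0.01,0.2]]]' >/dev/null
python3 log.py; python3 goal.py B dn
```

```text
t 15.03 q [ -12.    55.2   47.   -10.2  121.7 -104.7] p [ 0.6268 -0.1219  0.1447] o [ 179.5  -45.  -178.9] F [-0.1  0.9 -0.8] w 0.0458 gf 29.9
dn [-8.55, 0.17, 8.55, 0.0, 0.0, 0.0] rot 0
```

```bash
python3 -m crank '[[[-3,0,3,0,0,0,0.2],[-6,0,6,0,0,0,0.2],[-9,0,9,0,0,0,0.2],[-11,0,11,0,0,0,0.2],[-11,0,11,0,0,0,0.2]]]' >/dev/null; python3 log.py
python3 -m crank '[[[0,0,0,0,0,0,0.65],[0,0,0,0,0,0,0.65],[0,0,0,0,0,0,0.65],[0,0,0,0,0,0,0.65]]]' >/dev/null; python3 log.py
python3 -m crank '[[[0,0,-12,0,0,0,0.65],[0,0,-35,0,0,0,0.65],[0,0,-65,0,0,0,0.65],[20,0,-85,0,0,0,0.65],[55,0,-85,0,0,0,1],[95,0,-85,0,0,0,1],[130,0,-80,0,0,0,1],[170,0,-80,0,0,0,1],[180,0,-80,0,0,0,1],[180,0,-80,0,0,0,1]]]' >/dev/null; python3 log.py
python3 - <<'E'
from h import *
c=viewer.capture("top"); 
for t in tins(c): print(*t[:4])
for t in tins(c,.155,.18,(.5,.8)): print("st",*t[:4])
E
python3 goal.py C pre,grasp,lift,up,dn 1
```

```text
t 15.45 q [ -12.    55.9   47.4  -10.1  120.6 -104.5] p [ 0.6275 -0.1218  0.13  ] o [ 179.5  -44.9 -178.9] F [-0.2  0.2 -0.7] w 0.0459 gf 30.0
t 15.78 q [ -12.    55.9   47.4  -10.1  120.6 -104.5] p [ 0.6273 -0.1219  0.13  ] o [ 179.5  -44.9 -178.9] F [-0.1  0.1 -0. ] w 0.0572 gf 0.0
t 16.62 q [ -13.2   41.3   51.9  -12.4  129.9 -108.2] p [ 0.5559 -0.1241  0.3172] o [ 179.6  -44.7 -179.1] F [ 0.5  0.5 -0.3] w 0.0873 gf 0.0
[ 457.2 -260.2] -119.8 45.3 [106.7  47.1]
st [641.6 100.8] 1.4 166.8 [46.2 45.8]
st [635.2  26.6] 1.3 166.8 [46.2 43.1]
pre [-38.84, -68.6, 258.0, -1.33, -0.0, 1.34] rot 108
grasp [0.0, -0.0, 130.0, 0.0, 0.0, 0.0] rot 0
lift [169.71, 0.0, -169.71, 0.0, 0.0, 0.0] rot 0
up [28.06, 214.99, -67.49, 0.0, -1.34, 1.38] rot 110
dn [132.23, 0.0, 132.23, 0.0, 0.0, 0.0] rot 0
seg0 err 0.000 jump 7.5 margin 27 rot 108 d 270 q [-61.  34. 104.  31.  79. -61.]
seg1 err 0.000 jump 1.3 margin 24 rot 0 d 130 q [-54.  42. 112.  39.  63. -67.]
seg2 err 0.000 jump 2.3 margin 25 rot 0 d 240 q [-54.  18. 104.  35.  89. -47.]
seg3 err 0.000 jump 12.7 margin 17 rot 110 d 227 q [-16.  51.  33. -18. 138.  64.]
seg4 err 0.000 jump 1.6 margin 18 rot 0 d 187 q [-16.  57.  45. -14. 121.  70.]
```

```bash
python3 -m crank '[[[0,0,0,-0.084,0,0.085,1],[0,0,0,-0.168,0,0.17,1],[-4,-7,26,-0.25,0,0.255,1],[-8,-14,52,-0.335,0,0.34,1],[-12,-20,77,-0.42,0,0.42,1],[-16,-27,103,-0.5,0,0.51,1],[-20,-34,129,-0.59,0,0.59,1],[-23,-41,155,-0.67,0,0.68,1],[-27,-48,181,-0.75,0,0.76,1],[-31,-55,206,-0.84,0,0.85,1]]]' >/dev/null; python3 log.py; python3 goal.py C pre 1
```

```text
t 17.5 q [-44.5  38.8  84.5  16.5  99.1 -70.2] p [ 0.4337 -0.18    0.1423] o [-179.7  -45.2  111.8] F [ 0.1 -0.9 -0.2] w 0.0877 gf 0.0
pre [-27.95, -33.03, 26.53, -0.49, -0.0, 0.48] rot 39
seg0 err 0.000 jump 1.9 margin 32 rot 39 d 51 q [-61.  34. 104.  31.  79. -61.]
```

```bash
python3 -m crank '[[[-5,-6,5,-0.08,0,0.08,1],[-10,-11,9,-0.16,0,0.16,1],[-14,-17,13,-0.25,0,0.24,1],[-19,-22,18,-0.33,0,0.32,1],[-24,-28,22,-0.41,0,0.4,1],[-28,-33,26,-0.49,0,0.48,1],[-28,-33,26,-0.49,0,0.48,1],[-28,-33,26,-0.49,0,0.48,1]]]' >/dev/null; python3 log.py; 
python3 - <<'E'
from h import *
for n in("top","scene"):
  c=viewer.capture(n); 
  for t in tins(c): print(*t[:4])
  for t in tins(c,.155,.18,(.5,.8)): print("st",*t[:4])
E
python3 goal.py C grasp 1
```

```text
t 18.17 q [-61.5  34.3 103.6  31.1  79.2 -60.9] p [ 0.403  -0.1932  0.1063] o [179.9 -45.3  73.1] F [ 1.  -0.2  1.2] w 0.0877 gf 0.0
[435.8 -85.8] -107.2 45.1 [117.2  45.9]
[ 468.4 -240.9] -117.9 45.1 [86.  46.1]
st [641.5 100.8] 1.4 166.9 [46.2 45.8]
st [635.2  26.6] 1.3 166.8 [46.2 43.1]
st [636.9 -44.9] 1.2 166.6 [46.4 45.9]
st [ 638.6 -119.1] 0.9 166.8 [46.6 43.3]
[438.4 -86.1] -108.1 48.1 [118.4  48.6]
[ 461.1 -254.7] -119.8 48.1 [118.2  50. ]
grasp [-2.2, -0.86, 132.21, -0.0, -0.0, 0.01] rot 0
seg0 err 0.000 jump 1.4 margin 24 rot 0 d 132 q [-54.  42. 112.  39.  63. -67.]
```

C's grasp would bring the gripper body within a few millimetres of D, so I'll take D first.

```bash
sed -i "s/c,a,sl,sx=T\[n\];/c,a,sl,sx=T[n]; over=pick(c,a,t,sx,back=.13); over=(over[0]+[0,0,.1],over[1]);/; s/return dict(/return dict(over=over,/" goal.py; python3 goal.py D over,pre,grasp,lift,up,dn 1
```

```text
over [-38.95, 48.04, -176.53, -0.15, -0.0, 0.15] rot 12
pre [-70.71, 0.0, 70.71, 0.0, 0.0, 0.0] rot 0
grasp [0.0, 0.0, 130.0, 0.0, 0.0, 0.0] rot 0
lift [169.71, 0.0, -169.71, 0.0, 0.0, 0.0] rot 0
up [111.25, 153.66, 15.7, 0.0, -1.41, 1.16] rot 105
dn [132.23, 0.0, 132.23, 0.0, 0.0, 0.0] rot 0
seg0 err 0.000 jump 1.5 margin 34 rot 12 d 187 q [-71.  32.  87.  32.  94. -50.]
seg1 err 0.000 jump 0.8 margin 45 rot 0 d 100 q [-71.  39.  91.  32.  85. -55.]
seg2 err 0.000 jump 1.2 margin 37 rot 0 d 130 q [-64.  45.  99.  38.  71. -59.]
seg3 err 0.000 jump 2.0 margin 37 rot 0 d 240 q [-64.  25.  92.  35.  92. -43.]
seg4 err 0.000 jump 11.6 margin 16 rot 105 d 190 q [-21.  53.  28. -23. 139.  56.]
seg5 err 0.000 jump 1.6 margin 17 rot 0 d 187 q [-21.  59.  40. -18. 123.  65.]
```

```bash
python3 -m crank '[[[28,0,-28,0,0,0,1],[56,0,-56,0,0,0,1],[40,10,-85,-0.05,0,0.05,1],[20,22,-118,-0.1,0,0.1,1],[-8,35,-147,-0.15,0,0.15,1],[-39,48,-176,-0.15,0,0.15,1],[-39,48,-176,-0.15,0,0.15,1],[-39,48,-176,-0.15,0,0.15,1]]]' >/dev/null; python3 log.py; python3 goal.py D pre
python3 - <<'E'
from h import *
c=viewer.capture("top"); 
for t in tins(c): print(*t[:4])
E
```

```text
t 18.93 q [-71.2  32.1  87.3  31.9  93.7 -49.9] p [ 0.4059 -0.3555  0.2037] o [179.6 -45.   61.3] F [ 1.4  0.1 -0.2] w 0.088 gf 0.0
pre [-69.46, -1.45, 71.61, 0.0, -0.0, 0.0] rot 0
[435.6 -86.6] -107.2 45.1 [118.9  45.9]
[ 459.7 -255. ] -119.1 45.2 [118.2  47.5]
```

```bash
python3 -m crank '[[[-25,-1,25,0,0,0,1],[-50,-1,50,0,0,0,1],[-69,-1,72,0,0,0,1],[-69,-1,105,0,0,0,1],[-69,-1,140,0,0,0,1],[-69,-1,170,0,0,0,1],[-69,-1,190,0,0,0,1],[-69,-1,197,0,0,0,1],[-69,-1,197,0,0,0,1]]]' >/dev/null; python3 log.py; python3 goal.py D grasp
```

```text
t 19.73 q [-64.5  44.7  99.3  37.7  71.  -59.6] p [ 0.4487 -0.2692  0.0159] o [-180.   -45.3   61.1] F [-0.2  0.1 -0.8] w 0.0881 gf 0.0
grasp [-4.73, 3.66, 0.77, -0.0, -0.01, 0.0] rot 0
```

```bash
python3 -m crank '[[[-4,3,1,0,0,0,1],[-4,3,1,0,0,0,1],[-4,3,1,0,0,0,0.2],[-4,3,1,0,0,0,0.2],[-4,3,1,0,0,0,0.2],[-4,3,1,0,0,0,0.2],[-4,3,1,0,0,0,0.2],[-4,3,1,0,0,0,0.2],[-4,3,1,0,0,0,0.2]]]' >/dev/null; python3 log.py
python3 -m crank '[[[28,0,-28,0,0,0,0.2],[56,0,-56,0,0,0,0.2],[84,0,-84,0,0,0,0.2],[112,0,-112,0,0,0,0.2],[140,0,-140,0,0,0,0.2],[169,0,-169,0,0,0,0.2],[169,0,-169,0,0,0,0.2]]]' >/dev/null
python3 log.py; python3 goal.py D up,dn 1
```

```text
t 20.48 q [-64.7  45.1  98.6  37.6  71.  -59.6] p [ 0.45   -0.2761  0.0129] o [179.8 -45.2  61.1] F [-0.3 -0.2  1.4] w 0.0461 gf 30.0
t 21.07 q [-64.8  25.   91.1  35.4  93.  -43.6] p [ 0.451  -0.2786  0.2585] o [179.  -44.9  61.7] F [ 0.3 -0.5 -1.4] w 0.0461 gf 30.0
up [108.37, 151.62, 24.54, 0.01, -1.42, 1.16] rot 105
dn [132.23, 0.0, 132.23, 0.0, 0.0, 0.0] rot 0
seg0 err 0.000 jump 11.6 margin 16 rot 105 d 188 q [-21.  53.  28. -23. 139.  56.]
seg1 err 0.000 jump 1.6 margin 17 rot 0 d 187 q [-21.  59.  40. -18. 123.  65.]
```

```bash
python3 -m crank '[[[7,10,12,0,-0.094,0.077,0.2],[14,20,2,0,-0.19,0.154,0.2],[24,32,3,0,-0.28,0.23,0.2],[36,46,5,0,-0.376,0.31,0.2],[48,62,8,0,-0.47,0.385,0.2],[60,80,12,0,-0.56,0.46,0.2],[72,98,15,0.01,-0.66,0.54,0.2],[84,116,18,0.01,-0.75,0.62,0.2],[96,134,21,0.01,-0.85,0.69,0.2],[108,152,25,0.01,-0.94,0.77,0.2]]]' >/dev/null; python3 log.py; python3 goal.py D up,dn
```

```text
t 21.9 q [-26.7  36.9  49.4  -4.2 112.9  41. ] p [ 0.6287 -0.2672  0.312 ] o [-168.1   15.6   23. ] F [ 0.8 -1.3 -0.9] w 0.0461 gf 29.9
up [-3.11, 0.68, -7.27, -0.0, -0.47, 0.39] rot 35
dn [132.23, 0.0, 132.23, 0.0, 0.0, 0.0] rot 0
```

```bash
python3 -m crank '[[[-3,1,-7,0,-0.09,0.08,0.2],[-3,1,-7,0,-0.18,0.15,0.2],[-3,1,-7,0,-0.27,0.23,0.2],[-3,1,-7,0,-0.36,0.3,0.2],[-3,1,-7,0,-0.44,0.37,0.2],[-3,1,-7,0,-0.47,0.39,0.2],[-3,1,-7,0,-0.47,0.39,0.2],[-3,1,-7,0,-0.47,0.39,0.2]]]' >/dev/null; python3 log.py; python3 goal.py D up,dn
python3 - <<'E'
from h import *
cv2.imwrite("pics/w4.png",viewer.capture("wrist")["color"][...,::-1])
E
```

```text
t 22.57 q [-20.9  53.2  28.3 -23.1 139.2  56.1] p [ 0.6277 -0.2708  0.3161] o [-179.3   45.1    1.3] F [ 0.7  0.3 -0.7] w 0.0456 gf 30.0
up [-1.84, -1.16, -3.0, -0.0, 0.0, 0.01] rot 1
dn [132.23, 0.0, 132.23, 0.0, 0.0, 0.0] rot 0
```

View pics/w4.png

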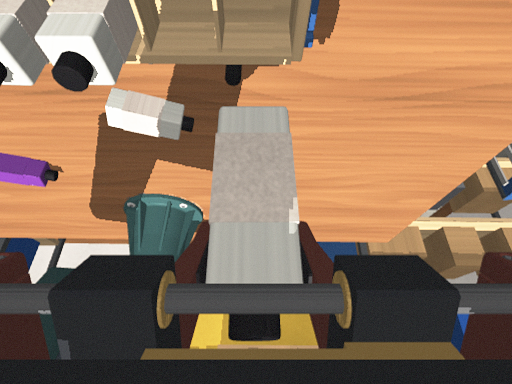

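The wrist view, upside down from below, shows tin D held straight at about (255,190), with the empty end places above it at (220,30).

```bash
python3 -m crank '[[[-2,-1,-3,0,0,0.01,0.2],[18,-1,17,0,0,0.01,0.2],[40,-1,39,0,0,0.01,0.2],[62,-1,61,0,0,0.01,0.2],[80,-1,79,0,0,0.01,0.2],[95,-1,94,0,0,0.01,0.2],[107,-1,106,0,0,0.01,0.2],[116,-1,115,0,0,0.01,0.2],[122,-1,121,0,0,0.01,0.2],[122,-1,121,0,0,0.01,0.2]]]' >/dev/null
python3 log.py; python3 goal.py D dn
```

```text
t 23.45 q [-20.8  58.4  39.6 -17.8 123.7  64.6] p [ 0.6277 -0.2688  0.1456] o [-180.    45.1    0.3] F [-0.3  0.2 -2. ] w 0.0455 gf 30.0
dn [9.8, 0.86, 8.65, -0.0, 0.0, -0.0] rot 0
```

```bash
python3 -m crank '[[[3,1,3,0,0,0,0.2],[6,1,6,0,0,0,0.2],[9,1,9,0,0,0,0.2],[11,1,11,0,0,0,0.2],[11,1,11,0,0,0,0.2]]]' >/dev/null; python3 log.py
python3 -m crank '[[[0,0,0,0,0,0,0.65],[0,0,0,0,0,0,0.65],[0,0,0,0,0,0,0.65],[0,0,0,0,0,0,0.65]]]' >/dev/null; python3 log.py
python3 -m crank '[[[0,0,-12,0,0,0,0.65],[0,0,-35,0,0,0,0.65],[0,0,-65,0,0,0,0.65],[-20,0,-85,0,0,0,0.65],[-55,0,-85,0,0,0,1],[-95,0,-85,0,0,0,1],[-130,0,-80,0,0,0,1],[-170,0,-80,0,0,0,1],[-180,0,-80,0,0,0,1],[-180,0,-80,0,0,0,1]]]' >/dev/null; python3 log.py
python3 - <<'E'
from h import *
c=viewer.capture("top"); 
for t in tins(c): print(*t[:4])
for t in tins(c,.155,.18,(.5,.8)): print("st",*t[:4])
E
python3 goal.py C over,pre,grasp,lift,up,dn 1
```

```text
t 23.87 q [-20.8  59.1  40.1 -17.6 122.6  65. ] p [ 0.6282 -0.2697  0.1312] o [180.   45.    0.3] F [ 0.4  0.  -1.1] w 0.0459 gf 30.0
t 24.2 q [-20.9  59.1  40.1 -17.7 122.6  65. ] p [ 0.6282 -0.2699  0.1312] o [179.9  45.    0.3] F [ 0.1 -0.3  0.4] w 0.0572 gf 0.0
t 25.03 q [-22.6  44.8  44.9 -21.2 130.6  59.3] p [ 0.5567 -0.2706  0.3189] o [179.7  44.7   0. ] F [0.9 0.3 0.7] w 0.0875 gf 0.0
st [641.5 100.8] 1.4 167.0 [46.2 45.8]
st [637.  -46.2] 1.2 166.5 [46.4 43.2]
st [ 638.7 -119.1] 0.9 166.5 [46.6 43.3]
over [-29.95, -78.01, 188.13, 0.0, 1.34, -1.39] rot 110
pre [-70.71, 0.0, 70.71, 0.0, 0.0, 0.0] rot 0
grasp [0.0, -0.0, 130.0, 0.0, 0.0, 0.0] rot 0
lift [169.71, 0.0, -169.71, 0.0, 0.0, 0.0] rot 0
up [28.06, 214.99, -67.49, 0.0, -1.34, 1.38] rot 110
dn [132.23, 0.0, 132.23, 0.0, 0.0, 0.0] rot 0
seg0 err 0.000 jump 12.3 margin 32 rot 110 d 206 q [-61.  26. 100.  30.  89. -54.]
seg1 err 0.000 jump 0.9 margin 32 rot 0 d 100 q [-61.  34. 104.  31.  79. -61.]
seg2 err 0.000 jump 1.3 margin 24 rot 0 d 130 q [-54.  42. 112.  39.  63. -67.]
seg3 err 0.000 jump 2.3 margin 25 rot 0 d 240 q [-54.  18. 104.  35.  89. -47.]
seg4 err 0.000 jump 12.7 margin 17 rot 110 d 227 q [-16.  51.  33. -18. 138.  64.]
seg5 err 0.000 jump 1.6 margin 18 rot 0 d 187 q [-16.  57.  45. -14. 121.  70.]
```

```bash
python3 -m crank '[[[0,0,0,0,0.085,-0.088,1],[0,0,0,0,0.17,-0.176,1],[-3,-8,19,0,0.255,-0.265,1],[-6,-16,38,0,0.34,-0.35,1],[-9,-24,57,0,0.43,-0.44,1],[-12,-32,76,0,0.51,-0.53,1],[-15,-39,95,0,0.6,-0.62,1],[-18,-47,114,0,0.68,-0.7,1],[-21,-55,133,0,0.77,-0.79,1],[-24,-63,152,0,0.85,-0.88,1]]]' >/dev/null; python3 log.py; python3 goal.py C over,pre 1
python3 - <<'E'
from h import *
c=viewer.capture("top"); 
for t in tins(c): print(*t[:4])
E
```

```text
t 25.92 q [-44.3  17.8  94.   13.   82.9  -3.7] p [ 0.433  -0.2073  0.223 ] o [-165.5  -13.    44.4] F [ 0.2 -0.5  0. ] w 0.0881 gf 0.0
over [-15.39, -25.78, 23.19, 0.0, 0.49, -0.5] rot 40
pre [-70.71, 0.0, 70.71, 0.0, 0.0, 0.0] rot 0
seg0 err 0.000 jump 4.4 margin 36 rot 40 d 38 q [-61.  26. 100.  30.  89. -54.]
seg1 err 0.000 jump 0.9 margin 32 rot 0 d 100 q [-61.  34. 104.  31.  79. -61.]
[435.8 -85.8] -107.2 45.3 [117.2  45.9]
```

```bash
python3 -m crank '[[[-3,-5,4,0,0.08,-0.083,1],[-6,-10,8,0,0.16,-0.166,1],[-9,-14,12,0,0.245,-0.25,1],[-12,-19,16,0,0.33,-0.33,1],[-15,-24,20,0,0.41,-0.42,1],[-15,-26,23,0,0.49,-0.5,1],[-15,-26,23,0,0.49,-0.5,1],[-15,-26,23,0,0.49,-0.5,1]]]' >/dev/null; python3 log.py; python3 goal.py C pre,grasp
python3 - <<'E'
from h import *
c=viewer.capture("top"); 
for t in tins(c): print(*t[:4])
for t in tins(c,.155,.18,(.5,.8)): print("st",*t[:4])
E
```

```text
t 26.63 q [-61.6  25.7 100.1  30.5  89.4 -53.8] p [ 0.4032 -0.1942  0.2038] o [-179.3  -45.1   71.7] F [-0.5  0.3  0.5] w 0.0879 gf 0.0
pre [-70.08, 0.71, 71.14, 0.0, -0.0, -0.01] rot 1
grasp [0.0, -0.0, 130.0, 0.0, 0.0, 0.0] rot 0
[435.8 -85.8] -107.2 45.3 [117.2  45.9]
st [641.6 100.9] 1.4 166.6 [46.2 45.8]
st [635.2  26.6] 1.3 166.6 [46.2 43.2]
st [636.9 -44.9] 1.0 167.0 [46.4 45.8]
st [ 638.6 -119.1] 0.9 167.1 [46.6 43.3]
st [ 638.1 -268. ] 0.4 166.7 [44.3 43.4]
```

```bash
python3 -m crank '[[[-25,0,25,0,0,-0.01,1],[-50,0,50,0,0,-0.01,1],[-70,1,71,0,0,-0.01,1],[-70,1,105,0,0,-0.01,1],[-70,1,140,0,0,-0.01,1],[-70,1,170,0,0,-0.01,1],[-70,1,185,0,0,-0.01,1],[-70,1,195,0,0,-0.01,1],[-70,1,195,0,0,-0.01,1],[-70,1,195,0,0,-0.01,1]]]' >/dev/null; python3 log.py; python3 goal.py C grasp
```

```text
t 27.52 q [-54.1  41.3 111.4  39.   64.1 -66.3] p [ 0.431  -0.1094  0.0186] o [179.6 -44.9  73.1] F [-0.3 -1.1 -0.2] w 0.0876 gf 0.0
grasp [-2.06, -1.62, 7.25, 0.0, 0.0, 0.0] rot 0
```

```bash
python3 -m crank '[[[-2,-1,4,0,0,0,1],[-2,-1,7,0,0,0,1],[-2,-1,7,0,0,0,0.2],[-2,-1,7,0,0,0,0.2],[-2,-1,7,0,0,0,0.2],[-2,-1,7,0,0,0,0.2],[-2,-1,7,0,0,0,0.2],[-2,-1,7,0,0,0,0.2],[-2,-1,7,0,0,0,0.2],[-2,-1,7,0,0,0,0.2]]]' >/dev/null; python3 log.py
python3 -m crank '[[[28,0,-28,0,0,0,0.2],[56,0,-56,0,0,0,0.2],[84,0,-84,0,0,0,0.2],[112,0,-112,0,0,0,0.2],[140,0,-140,0,0,0,0.2],[169,0,-169,0,0,0,0.2],[169,0,-169,0,0,0,0.2]]]' >/dev/null
python3 log.py; python3 goal.py C up,dn 1
```

```text
t 28.35 q [-53.9  42.  111.9  39.5  63.3 -67. ] p [ 0.4302 -0.1056  0.012 ] o [179.7 -45.   73. ] F [-1.4 -1.   2.1] w 0.046 gf 30.0
t 28.93 q [-54.   17.7 103.6  34.7  89.1 -47.4] p [ 0.4313 -0.1069  0.2565] o [178.9 -44.8  73.6] F [ 0.1 -0.2 -2.3] w 0.046 gf 30.0
up [23.37, 214.66, -61.68, 0.02, -1.35, 1.38] rot 111
dn [132.23, 0.0, 132.23, 0.0, 0.0, 0.0] rot 0
seg0 err 0.000 jump 12.8 margin 17 rot 111 d 225 q [-16.  51.  33. -18. 138.  64.]
seg1 err 0.000 jump 1.6 margin 18 rot 0 d 187 q [-16.  57.  45. -14. 121.  70.]
```

```bash
sed -i 's/(-.2695,-.1955,/(-.2695,-.1942,/' plan.py; python3 -m crank '[[[2,21,-6,0,-0.085,0.087,0.2],[4,42,-12,0,-0.17,0.174,0.2],[7,64,-18,0,-0.255,0.26,0.2],[9,86,-24,0.01,-0.34,0.35,0.2],[12,107,-31,0.01,-0.425,0.435,0.2],[14,129,-37,0.01,-0.51,0.52,0.2],[16,150,-43,0.01,-0.595,0.61,0.2],[19,172,-49,0.01,-0.68,0.7,0.2],[21,193,-55,0.01,-0.765,0.78,0.2],[23,215,-62,0.01,-0.85,0.87,0.2]]]' >/dev/null; python3 log.py; python3 goal.py C up
```

```text
t 29.77 q [-22.8  34.2  54.2  -0.9 111.   39.2] p [ 0.6271 -0.1946  0.3116] o [-165.3   12.9   29.5] F [ 0.1 -0.9 -2. ] w 0.0458 gf 30.0
up [-1.17, -1.93, -7.61, 0.0, -0.49, 0.51] rot 40
```

```bash
python3 -m crank '[[[-1,-2,-8,0,-0.083,0.085,0.2],[-1,-2,-8,0,-0.166,0.17,0.2],[-1,-2,-8,0,-0.25,0.255,0.2],[-1,-2,-8,0,-0.33,0.34,0.2],[-1,-2,-8,0,-0.41,0.425,0.2],[-1,-2,-8,0,-0.49,0.51,0.2],[-1,-2,-8,0,-0.49,0.51,0.2],[-1,-2,-8,0,-0.49,0.51,0.2],[-1,-2,-8,0,-0.49,0.51,0.2]]]' >/dev/null; python3 log.py; python3 goal.py C up,dn
```

```text
t 30.52 q [-16.4  50.4  33.5 -18.1 138.2  63.6] p [ 0.6272 -0.195   0.3195] o [-179.6   44.9    1.3] F [-0.8 -0.7 -1.3] w 0.0462 gf 30.0
up [0.24, -0.68, -0.38, 0.0, -0.0, 0.01] rot 0
dn [132.23, 0.0, 132.23, 0.0, 0.0, 0.0] rot 0
```

```bash
python3 -m crank '[[[0,-1,0,0,0,0.01,0.2],[18,-1,18,0,0,0.01,0.2],[40,-1,40,0,0,0.01,0.2],[62,-1,62,0,0,0.01,0.2],[80,-1,80,0,0,0.01,0.2],[95,-1,95,0,0,0.01,0.2],[107,-1,107,0,0,0.01,0.2],[116,-1,116,0,0,0.01,0.2],[123,-1,123,0,0,0.01,0.2],[123,-1,123,0,0,0.01,0.2]]]' >/dev/null
python3 log.py; python3 goal.py C dn
```

```text
t 31.35 q [-16.3  56.3  44.4 -14.1 122.3  70.5] p [ 0.6267 -0.1933  0.1451] o [179.7  45.    0.3] F [-0.8 -0.4 -2.7] w 0.0459 gf 30.0
dn [9.57, 0.99, 8.21, 0.0, 0.0, -0.0] rot 0
```

```bash
python3 -m crank '[[[3,1,3,0,0,0,0.2],[6,1,6,0,0,0,0.2],[9,1,9,0,0,0,0.2],[11,1,11,0,0,0,0.2],[11,1,11,0,0,0,0.2]]]' >/dev/null; python3 log.py
python3 -m crank '[[[0,0,0,0,0,0,0.65],[0,0,0,0,0,0,0.65],[0,0,0,0,0,0,0.65],[0,0,0,0,0,0,0.65]]]' >/dev/null; python3 log.py
python3 -m crank '[[[0,0,-12,0,0,0,0.65],[0,0,-35,0,0,0,0.65],[0,0,-65,0,0,0,0.65],[-20,0,-85,0,0,0,0.65],[-55,0,-85,0,0,0,1],[-95,0,-85,0,0,0,1],[-130,0,-80,0,0,0,1],[-170,0,-80,0,0,0,1],[-180,0,-80,0,0,0,1],[-180,0,-80,0,0,0,1]]]' >/dev/null; python3 log.py
```

```text
t 31.77 q [-16.3  57.1  44.8 -14.  121.1  70.7] p [ 0.6271 -0.1944  0.1303] o [179.7  45.    0.3] F [ 0.5  0.6 -2.9] w 0.0456 gf 30.0
t 32.1 q [-16.3  57.   44.7 -14.  121.2  70.7] p [ 0.6273 -0.1945  0.1312] o [179.6  45.    0.2] F [-0.5  0.6 -0.7] w 0.0571 gf 0.0
t 32.93 q [-17.7  42.6  49.4 -16.9 130.   66.1] p [ 0.5558 -0.1945  0.3185] o [1.795e+02 4.470e+01 1.000e-01] F [-0.3 -0.2  0.7] w 0.0878 gf 0.0
```

```bash
cat > push.py <<'E'
import sys
from plan import *
def pz(y,z,x=None,t=30,sx=1):
    _,R=pick((0,0),-89.33,t,sx); return (np.array([.6388-.0117*y if x is None else x,y,z]),R)
if __name__=="__main__":
    ps=[cur()]+[pz(*map(float,a.split(","))) for a in sys.argv[1:]]
    for a,b in zip(ps,ps[1:]): print(rel(a,b).tolist())
    track(ps,env.sense()["joint_positions"],12)
E
python3 push.py -.36,.3 -.36,.085 -.328,.085 -.13,.085
python3 - <<'E'
from h import *
c=viewer.capture("top"); 
for t in tins(c): print(*t[:4])
for t in tins(c,.155,.18,(.5,.8)): print("st",*t[:4])
cv2.imwrite("pics/t5.png",cv2.resize(c["color"][100:260,120:400,::-1],(784,448)))
E
```

```text
[74.87, 166.02, -46.61, -0.21, 1.01, -1.66]
[-107.5, 0.0, 186.2, 0.0, 0.0, 0.0]
[27.71, -0.0, 16.0, 0.0, 0.0, 0.0]
[171.48, -0.0, 99.01, 0.0, 0.0, 0.0]
seg0 err 0.000 jump 9.6 margin 29 rot 112 d 188 q [-45.  42.  46.  22. 113. -41.]
seg1 err 0.000 jump 1.8 margin 35 rot 0 d 215 q [-45.  50.  58.  20.  94. -48.]
seg2 err 0.000 jump 0.3 margin 46 rot 0 d 32 q [-44.  48.  62.  21.  91. -48.]
seg3 err 0.000 jump 1.8 margin 52 rot 0 d 198 q [-32.  41.  80.  25.  78. -42.]
st [641.6 100.9] 1.4 166.5 [46.2 45.8]
st [635.2  26.6] 1.3 166.8 [46.2 43.1]
st [636.8 -44.9] 1.0 167.0 [46.5 45.8]
```

View pics/t5.png

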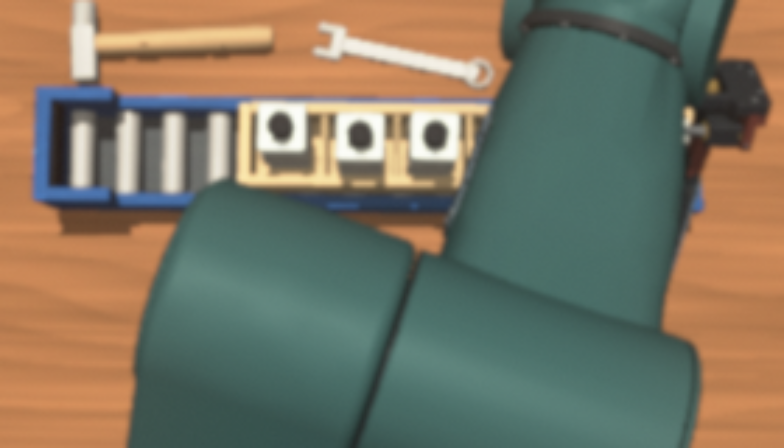

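The top view shows the three tins nearest the bay standing at (282,128), (360,137) and (435,137). The arm hides the rest. Next I'll go to the loading end with the fingers shut.

```bash
python3 -m crank '[[[7,17,-5,-0.013,0.063,-0.104,0],[15,33,-9,-0.026,0.126,-0.21,0],[22,50,-14,-0.04,0.19,-0.31,0],[30,66,-19,-0.05,0.25,-0.415,0],[37,83,-23,-0.065,0.315,-0.52,0],[45,100,-28,-0.08,0.38,-0.62,0],[52,116,-33,-0.09,0.44,-0.73,0],[60,133,-37,-0.1,0.505,-0.83,0],[67,149,-42,-0.12,0.57,-0.93,0],[75,166,-47,-0.13,0.63,-1.04,0]]]' >/dev/null; python3 log.py; python3 push.py -.36,.3 -.36,.085
```

```text
t 33.82 q [-35.6  40.1  44.8   2.3 110.5  -3.1] p [ 0.6456 -0.36    0.2937] o [-164.8   -3.1   57.6] F [ 0.7  0.2 -0.2] w 0.0244 gf 0.0
[-1.08, -3.77, -5.53, -0.09, 0.38, -0.61]
[-107.5, 0.0, 186.2, 0.0, 0.0, 0.0]
seg0 err 0.000 jump 3.2 margin 33 rot 42 d 7 q [-45.  42.  46.  22. 113. -41.]
seg1 err 0.000 jump 1.8 margin 35 rot 0 d 215 q [-45.  50.  58.  20.  94. -48.]
```

```bash
python3 -m crank '[[[-1,-4,-6,-0.015,0.064,-0.103,0],[-1,-4,-6,-0.03,0.13,-0.205,0],[-1,-4,-6,-0.045,0.19,-0.31,0],[-1,-4,-6,-0.06,0.26,-0.41,0],[-1,-4,-6,-0.075,0.32,-0.51,0],[-1,-4,-6,-0.09,0.38,-0.61,0],[-1,-4,-6,-0.09,0.38,-0.61,0],[-1,-4,-6,-0.09,0.38,-0.61,0]]]' >/dev/null; python3 log.py; python3 push.py -.36,.085
python3 - <<'E'
from h import *
c=viewer.capture("scene"); 
for t in tins(c,.155,.18,(.5,.8)): print("st",*t[:4])
cv2.imwrite("pics/w5.png",viewer.capture("wrist")["color"][...,::-1])
E
```

```text
t 34.48 q [-45.3  41.7  45.9  22.3 113.2 -40. ] p [ 0.6415 -0.3605  0.2988] o [-179.6  -30.    89.7] F [ 1.2 -0.8 -1. ] w 0.0003 gf 0.0
[-106.42, 2.91, 185.39, 0.0, 0.0, -0.01]
seg0 err 0.000 jump 1.8 margin 35 rot 1 d 214 q [-45.  50.  58.  20.  94. -48.]
```

View pics/w5.png

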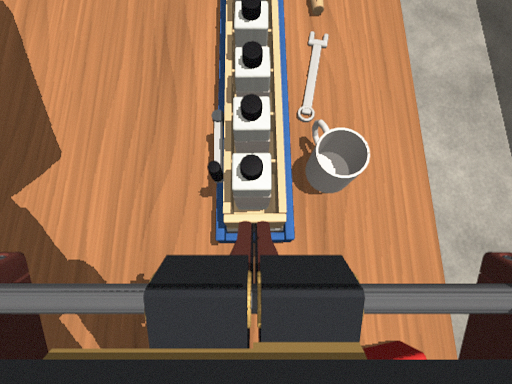

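The wrist view shows the row of tins standing, with caps at (252,10), (252,55), (251,107) and (251,168). The end board is at (252,218), and the mug and latch are off to the sides.

```bash
python3 -m crank '[[[-18,1,32,0,0,0,0],[-36,1,64,0,0,0,0],[-55,2,96,0,0,0,0],[-73,2,128,0,0,0,0],[-88,2,153,0,0,0,0],[-99,2,173,0,0,0,0],[-106,2,185,0,0,0,0],[-106,2,185,0,0,0,0]]]' >/dev/null; python3 log.py; python3 push.py -.328,.085 -.13,.085
```

```text
t 35.25 q [-45.   49.9  58.5  20.5  93.8 -47.8] p [ 0.6424 -0.3571  0.0858] o [-179.6  -30.    90. ] F [-0.5 -0.7  0.1] w 0.0004 gf 0.0
[24.77, 0.37, 15.24, -0.0, -0.0, -0.01]
[171.48, -0.0, 99.01, 0.0, 0.0, 0.0]
seg0 err 0.000 jump 0.3 margin 47 rot 1 d 29 q [-44.  48.  62.  21.  91. -48.]
seg1 err 0.000 jump 1.8 margin 52 rot 0 d 198 q [-32.  41.  80.  25.  78. -42.]
```

```bash
python3 -m crank '[[[9,0,5,0,0,0,0],[17,0,10,0,0,0,0],[22,0,13,0,0,0,0],[26,0,15,0,0,0,0],[30,0,17,0,0,0,0],[34,0,20,0,0,0,0],[39,0,23,0,0,0,0],[45,0,26,0,0,0,0],[51,0,30,0,0,0,0],[57,0,33,0,0,0,0]]]' >/dev/null; python3 log.py
python3 -m crank '[[[6,0,3.5,0,0,0,0],[12,0,7,0,0,0,0],[18,0,10.5,0,0,0,0],[24,0,14,0,0,0,0],[30,0,17,0,0,0,0],[36,0,21,0,0,0,0],[42,0,24,0,0,0,0],[48,0,28,0,0,0,0],[54,0,31,0,0,0,0],[60,0,35,0,0,0,0]]]' >/dev/null; python3 log.py; python3 push.py -.15,.085
python3 - <<'E'
from h import *
c=viewer.capture("top"); 
for t in tins(c,.155,.18,(.5,.8)): print("st",*t[:4])
E
```

```text
t 36.08 q [-41.8  46.5  65.8  21.7  88.9 -46.4] p [ 0.6432 -0.2929  0.0889] o [-179.9  -29.9   90.1] F [ 1.6 -4.8  2.5] w 0.0006 gf 2.1
t 36.92 q [-37.9  43.5  72.4  23.2  84.1 -44.5] p [ 0.6425 -0.2233  0.0883] o [-179.9  -29.9   90.1] F [ 0.4 -5.6  3.5] w 0.0008 gf 2.3
[61.91, -1.75, 39.35, 0.0, 0.0, -0.01]
seg0 err 0.000 jump 0.5 margin 58 rot 1 d 73 q [-33.  41.  78.  25.  79. -43.]
st [640.4 205.7] -88.6 166.7 [43.5 45.9]
st [632.6 131.5] 1.6 167.2 [46.3 43. ]
st [634.3  60.2] 1.4 166.9 [46.2 45.7]
st [637.5 -13.8] 1.3 166.7 [43.6 43.2]
st [636.5 -86.7] 1.0 166.8 [43.8 43.3]
st [ 636.9 -161. ] 0.6 166.9 [46.8 45.9]
```

```bash
python3 -m crank '[[[6,0,4,0,0,0,0],[12,-1,7,0,0,0,0],[18,-1,11,0,0,0,0],[24,-1,15,0,0,0,0],[30,-2,18,0,0,0,0],[36,-2,22,0,0,0,0],[42,-2,26,0,0,0,0],[48,-2,29,0,0,0,0],[54,-2,32,0,0,0,0],[58,-2,35,0,0,0,0]]]' >/dev/null; python3 log.py
python3 -m crank '[[[3,0,1.5,0,0,0,0],[5,0,3,0,0,0,0],[8,0,4.5,0,0,0,0],[10,0,6,0,0,0,0],[10,0,6,0,0,0,0]]]' >/dev/null; python3 log.py
python3 - <<'E'
from h import *
c=viewer.capture("top"); np.savez("/tmp/t6.npz",**c); P=world(c); hsv=cv2.cvtColor(c["color"],cv2.COLOR_RGB2HSV); H,S,V=hsv[...,0],hsv[...,1],hsv[...,2]
m=(P[...,2]>.100)&(P[...,2]<.116)&(H>8)&(H<35)&(S>60)&(P[...,0]>.55)&(P[...,0]<.72)&(abs(P[...,1])<.4)
print("ply y",np.percentile(P[m][:,1],[.3,99.7]).round(4))
m=(P[...,2]>.085)&(P[...,2]<.1)&(H>100)&(H<125)&(S>100)&(P[...,0]>.61)&(P[...,0]<.66)&(P[...,1]>.25)&(P[...,1]<.42); print("stop y",np.percentile(P[m][:,1],[1,99]).round(4))
E
```

```text
t 37.8 q [-33.7  41.1  78.1  24.8  79.7 -42.5] p [ 0.6406 -0.155   0.087 ] o [-179.9  -29.9   90.1] F [ 1.4 -3.   2.4] w 0.0006 gf 1.7
t 38.22 q [-33.   40.8  79.   25.1  79.  -42.1] p [ 0.6401 -0.1435  0.0866] o [-179.8  -30.    90.1] F [ 0.8 -0.5 -0.1] w 0.0004 gf 0.4
ply y [-0.1381  0.3355]
stop y [0.3442 0.3579]
```

```bash
python3 -m crank '[[[2,0,1,0,0,0,0],[4,0,2,0,0,0,0],[6,0,3.5,0,0,0,0]]]' >/dev/null; python3 log.py
python3 -m crank '[[[1,0,0.6,0,0,0,0],[2,0,1.2,0,0,0,0],[2,0,1.2,0,0,0,0]]]' >/dev/null; python3 log.py
python3 -m crank '[[[1,0,0.6,0,0,0,0],[2,0,1.2,0,0,0,0],[2,0,1.2,0,0,0,0]]]' >/dev/null; python3 log.py
```

```text
t 38.52 q [-32.5  40.5  79.4  25.2  78.6 -41.8] p [ 0.6401 -0.1377  0.0865] o [-179.8  -29.9   90. ] F [-1.9 -3.   2.4] w 0.0003 gf 1.6
t 38.77 q [-32.4  40.5  79.6  25.3  78.4 -41.7] p [ 0.6402 -0.1351  0.0865] o [-179.8  -29.9   90.1] F [-1.7 -3.9  0.9] w 0.0005 gf 1.5
t 39.02 q [-32.3  40.4  79.7  25.2  78.2 -41.6] p [ 0.6402 -0.1348  0.0865] o [-179.9  -29.7   90.1] F [-4.2 -9.2  2.5] w 0.0003 gf 4.4
```

```bash
python3 -m crank '[[[1,0,0.6,0,0,0,0],[2,0,1.2,0,0,0,0],[2,0,1.2,0,0,0,0],[2,0,1.2,0,0,0,0]]]' >/dev/null; python3 log.py
python3 - <<'E'
from h import *
c=viewer.capture("top"); P=world(c); hsv=cv2.cvtColor(c["color"],cv2.COLOR_RGB2HSV); H,S,V=hsv[...,0],hsv[...,1],hsv[...,2]
m=(P[...,2]>.100)&(P[...,2]<.116)&(H>8)&(H<35)&(S>60)&(P[...,0]>.55)&(P[...,0]<.72)&(abs(P[...,1])<.4)
print("ply y",np.percentile(P[m][:,1],[.3,99.7]).round(4))
m=(V<70)&(P[...,2]>.1)&(P[...,2]<.13)&(P[...,0]<.61)&(P[...,0]>.56)&(P[...,1]<-.2)&(P[...,1]>-.3); print("knob",P[m].mean(0).round(4) if m.any() else None,m.sum())
m=(S<60)&(V>60)&(P[...,2]>.066)&(P[...,2]<.08)&(P[...,0]<.61)&(P[...,0]>.56)&(P[...,1]<-.1)&(P[...,1]>-.3); Q=P[m]; print("arm",Q.min(0).round(4),Q.max(0).round(4)) if len(Q) else 0
cv2.imwrite("pics/t7.png",cv2.resize(c["color"][100:260,120:400,::-1],(784,448)))
E
```

```text
t 39.35 q [-32.2  40.3  79.8  25.1  78.1 -41.6] p [ 0.6402 -0.1346  0.0865] o [-179.9  -29.5   90.1] F [ -7.1 -15.1   4.5] w 0.0004 gf 7.4
ply y [-0.1291  0.3429]
knob [ 0.5856 -0.2443  0.116 ] 34
arm [ 0.5748 -0.1812  0.07  ] [ 0.5943 -0.1362  0.0798]
```

View pics/t7.png

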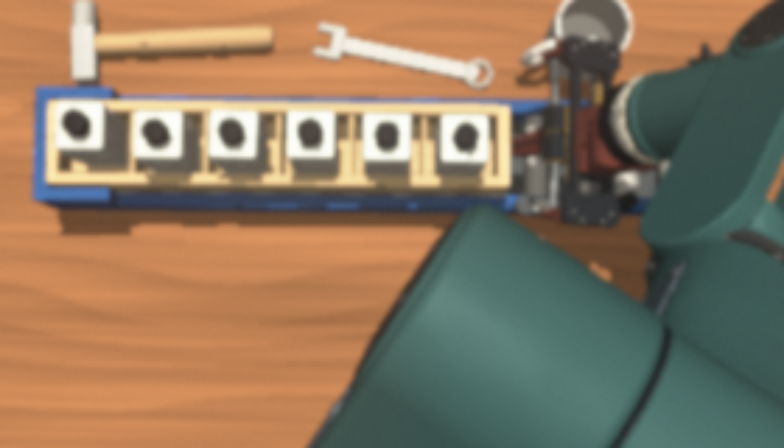

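The top view shows six tins standing in the carrier at x ≈ 78, 157, 235, 312, 388 and 465. The carrier front is against the bay stop at x ≈ 45, and the push force rose to 15 N without further travel. Next I'll back off and go to the latch knob.

```bash
python3 push.py -.18,.0865 -.22,.2 -.2355,.2,.5865 -.2355,.0885,.5865
```

```text
[-39.45, 0.57, -22.34, 0.0, 0.01, -0.01]
[22.11, 0.0, -118.3, 0.0, 0.0, 0.0]
[-12.87, -55.05, -7.43, 0.0, 0.0, 0.0]
[-55.75, 0.0, 96.56, 0.0, 0.0, 0.0]
seg0 err 0.000 jump 0.3 margin 57 rot 1 d 45 q [-35.  42.  76.  24.  81. -44.]
seg1 err 0.000 jump 1.1 margin 55 rot 0 d 120 q [-38.  37.  68.  23.  94. -41.]
seg2 err 0.000 jump 0.5 margin 56 rot 0 d 57 q [-41.  34.  74.  22.  93. -45.]
seg3 err 0.000 jump 0.9 margin 58 rot 0 d 112 q [-41.  41.  78.  22.  82. -49.]
```

```bash
python3 -m crank '[[[-5,0,-3,0,0.01,-0.01,0],[-20,0,-11,0,0.01,-0.01,0],[-39,0,-22,0,0.01,-0.01,0],[-33,0,-55,0,0.01,-0.01,0.5],[-26,0,-90,0,0.01,-0.01,0.7],[-17,0,-128,0,0.01,-0.01,0.7],[-24,-27,-146,0,0.01,-0.01,0.7],[-30,-54,-148,0,0.01,-0.01,0.7],[-30,-54,-148,0,0.01,-0.01,0.7],[-30,-54,-148,0,0.01,-0.01,0.7]]]' >/dev/null; python3 log.py; python3 push.py -.2355,.0885,.5865
python3 - <<'E'
from h import *
s=env.sense(); c=viewer.capture("wrist"); np.savez("/tmp/w8.npz",pos=s["tcp_pos"],o=s["orientation"],**c); cv2.imwrite("pics/w8.png",c["color"][...,::-1])
c=viewer.capture("top"); P=world(c); hsv=cv2.cvtColor(c["color"],cv2.COLOR_RGB2HSV); H,S,V=hsv[...,0],hsv[...,1],hsv[...,2]
m=(P[...,2]>.100)&(P[...,2]<.116)&(H>8)&(H<35)&(S>60)&(P[...,0]>.55)&(P[...,0]<.72)&(abs(P[...,1])<.4)
print("ply y",np.percentile(P[m][:,1],[.3,99.7]).round(4))
E
```

```text
t 40.23 q [-41.3  34.3  73.9  22.4  92.8 -45. ] p [ 0.5865 -0.2311  0.2002] o [179.8 -30.5  90.6] F [-0.  -0.2 -0.1] w 0.0436 gf 0.0
[-60.48, -0.41, 94.05, 0.0, -0.01, -0.0]
seg0 err 0.000 jump 0.9 margin 58 rot 1 d 112 q [-41.  41.  78.  22.  82. -49.]
ply y [-0.1243  0.3432]
```

View pics/w8.png

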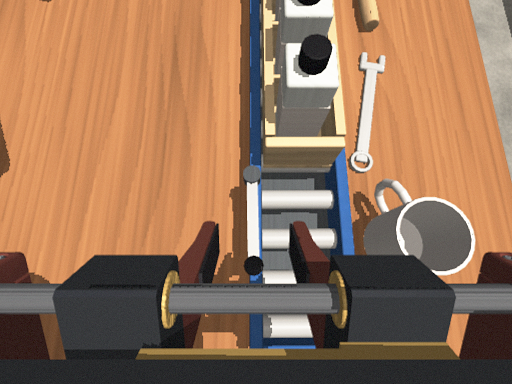

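The wrist view shows the knob at (254,266) between the fingers and the hinge boss at (252,174). The carrier is still home.

```bash
python3 - <<'E'
from h import *
d=np.load("/tmp/w8.npz"); Rt=Rn.from_euler('xyz',d["o"],degrees=True).as_matrix(); he=d["hand_eye"]
R=Rt@he[:3,:3]; o=d["pos"]+Rt@he[:3,3]
for uv,h in(((254,266),.119),((252,174),.075)):
    v=R@np.linalg.inv(d["mtx"])@[*uv,1.]; print((o+v*(h-o[2])/v[2]).round(4))
E
python3 -m crank '[[[-15,0,23,0,-0.01,0,0.7],[-30,0,47,0,-0.01,0,0.7],[-44,0,68,0,-0.01,0,0.7],[-53,0,83,0,-0.01,0,0.7],[-60,0,94,0,-0.01,0,0.7],[-60,0,94,0,-0.01,0,0.7]]]' >/dev/null; python3 log.py
```

```text
[ 0.586  -0.2485  0.119 ]
[ 0.583  -0.1477  0.075 ]
t 40.83 q [-41.2  41.   78.6  22.1  82.1 -49.2] p [ 0.5867 -0.2328  0.0853] o [-180.   -30.1   90.6] F [-0.9 -0.3  0.1] w 0.0613 gf 0.0
```

```bash
python3 -m crank '[[[-1.6,0,-3,0,0,0,0.7],[-1.6,0,-3,0,0,0,0.1],[-1.6,0,-3,0,0,0,0.1],[-1.6,0,-3,0,0,0,0.1],[-1.6,0,-3,0,0,0,0.1],[-1.6,0,-3,0,0,0,0.1],[-1.6,0,-3,0,0,0,0.1],[-1.6,0,-3,0,0,0,0.1],[-1.6,0,-3,0,0,0,0.1]]]' >/dev/null; python3 log.py
python3 - <<'E'
from plan import *
# arc in current tool axes
R=cur()[1]; ps=[]
for th in np.linspace(90,0,11):
    a=np.radians(th); ax=-.0117   # track x axis dir (1,.0117), -y dir (.0117,-1)
    X=np.array([1,.0117,0]);Y=np.array([.0117,-1,0]); ps.append(.1*(np.cos(a)*X+np.sin(a)*Y))
for p_ in ps: print((R.inv().apply(p_-ps[0])*1000).round(1),(p_-ps[0]).round(4))
track([cur()]+[(cur()[0]+p_-ps[0],R) for p_ in ps[2::4]],env.sense()["joint_positions"],6)
E
```

```text
t 41.58 q [-41.4  40.8  78.2  22.   82.5 -49.2] p [ 0.5875 -0.2374  0.0906] o [179.8 -29.9  90.7] F [ 0.3 -0.4  1.7] w 0.0178 gf 30.0
[0. 0. 0.] [0. 0. 0.]
[ 1.1 15.6  0.7] [0.0156 0.0014 0.    ]
[ 4.2 30.9  2.5] [0.0308 0.0053 0.    ]
[ 9.4 45.4  5.6] [0.0453 0.0114 0.    ]
[16.5 58.8  9.7] [0.0586 0.0198 0.    ]
[25.3 70.7 14.8] [0.0704 0.0301 0.    ]
[35.7 80.9 20.8] [0.0804 0.0422 0.    ]
[47.3 89.1 27.5] [0.0885 0.0556 0.    ]
[59.8 95.  34.8] [0.0943 0.0702 0.    ]
[73.1 98.7 42.4] [0.0978 0.0855 0.    ]
[86.6 99.9 50.2] [0.0988 0.1012 0.    ]
seg0 err 0.000 jump 0.6 margin 59 rot 0 d 31 q [-40.  42.  75.  23.  84. -47.]
seg1 err 0.000 jump 0.8 margin 59 rot 0 d 62 q [-35.  44.  71.  24.  84. -42.]
seg2 err 0.000 jump 0.8 margin 59 rot 0 d 62 q [-31.  43.  73.  26.  81. -39.]
```

```bash
python3 -m crank '[[[0,0,0,0,0,0,0.45],[0,0,0,0,0,0,0.45],[-3,0,-5,0,0,0,0.45],[-3,0,-5,0,0,0,0.1],[-3,0,-5,0,0,0,0.1],[-3,0,-5,0,0,0,0.1],[-3,0,-5,0,0,0,0.1],[-3,0,-5,0,0,0,0.1]]]' >/dev/null; python3 log.py
python3 -m crank '[[[0.3,8,0.2,0,0,0,0.1],[1.1,15.6,0.7,0,0,0,0.1],[2.4,23.3,1.5,0,0,0,0.1],[4.2,31,2.5,0,0,0,0.1],[6.6,38,4,0,0,0,0.1],[9.4,45.4,5.6,0,0,0,0.1],[9.4,45.4,5.6,0,0,0,0.1]]]' >/dev/null; python3 log.py
```

```text
t 42.25 q [-41.7  40.8  77.7  21.9  83.1 -49.2] p [ 0.5875 -0.2426  0.0932] o [179.8 -29.9  90.7] F [-0.1 -1.7 -0. ] w 0.0176 gf 30.0
t 42.83 q [-38.7  43.   72.8  22.9  84.5 -45.8] p [ 0.6344 -0.2311  0.0931] o [179.7 -29.8  90.8] F [ 0.5 -2.9  0.8] w 0.0175 gf 30.0
```

```bash
python3 -m crank '[[[3.5,6.7,2,0,0,0,0.1],[7,13.4,4,0,0,0,0.1],[11.5,19.5,6.5,0,0,0,0.1],[16,25.3,9.2,0,0,0,0.1],[21,30.5,12,0,0,0,0.1],[26.3,35.5,15.2,0,0,0,0.1],[32,39.7,18.5,0,0,0,0.1],[38,43.7,22,0,0,0,0.1],[38,43.7,22,0,0,0,0.1]]]' >/dev/null; python3 log.py
python3 -m crank '[[[6,3.2,3.5,0,0,0,0.1],[12.4,5.9,7.2,0,0,0,0.1],[19,8,11,0,0,0,0.1],[25.7,9.6,14.8,0,0,0,0.1],[29,10.2,17,0,0,0,0.1],[29,10.2,17,0,0,0,0.1]]]' >/dev/null; python3 log.py
python3 - <<'E'
from h import *
s=env.sense(); c=viewer.capture("wrist"); np.savez("/tmp/w9.npz",pos=s["tcp_pos"],o=s["orientation"],**c); cv2.imwrite("pics/w9.png",c["color"][...,::-1])
E
```

```text
t 43.58 q [-34.   44.   70.7  24.5  84.  -41.4] p [ 0.6765 -0.1843  0.0932] o [179.8 -30.   90.8] F [-2.4  0.7  1.3] w 0.0172 gf 30.0
t 44.08 q [-31.6  43.4  71.9  25.2  82.6 -39.7] p [ 0.684  -0.1513  0.0931] o [-180.   -30.    90.7] F [-7.4 -2.4  4.9] w 0.0168 gf 30.0
```

View pics/w9.png

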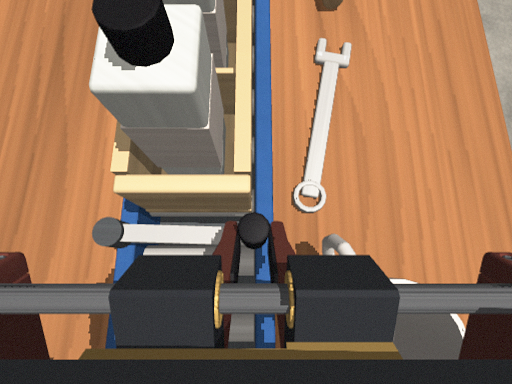

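```bash
cat > lat.py <<'E'
from h import *
import sys
def pts(f,*a):
    d=np.load(f); Rt=Rn.from_euler('xyz',d["o"],degrees=True).as_matrix(); he=d["hand_eye"]; R=Rt@he[:3,:3]; o=d["pos"]+Rt@he[:3,3]
    for uv,h in a:
        v=R@np.linalg.inv(d["mtx"])@[*uv,1.]; print((o+v*(h-o[2])/v[2]).round(4))
E
python3 - <<'E'
from lat import *
pts("/tmp/w9.npz",((253,228),.119),((108,232),.075),((140,222),.074),((215,227),.074),((140,244),.074),((215,246),.074),((118,200),.098),((250,197),.098))
E
python3 -m crank '[[[2,0,1.2,0,0,0,0.1],[4,0,2.4,0,0,0,0.1],[6,0,3.6,0,0,0,0.1],[6,0,3.6,0,0,0,0.1]]]' >/dev/null; python3 log.py
```

```text
[ 0.6824 -0.15    0.119 ]
[ 0.5827 -0.1482  0.075 ]
[ 0.6034 -0.1409  0.074 ]
[ 0.6558 -0.1436  0.074 ]
[ 0.6052 -0.156   0.074 ]
[ 0.6565 -0.1566  0.074 ]
[ 0.598  -0.1308  0.098 ]
[ 0.6802 -0.1278  0.098 ]
t 44.47 q [-31.3  43.2  72.3  25.1  82.1 -39.4] p [ 0.6841 -0.1482  0.093 ] o [179.9 -29.7  90.7] F [-10.2 -10.4   7.3] w 0.017 gf 30.0
```

```bash
python3 -m crank '[[[1.5,0.5,0.9,0,0,0,0.1],[3,1,1.8,0,0,0,0.1],[3,1,1.8,0,0,0,0.1]]]' >/dev/null; python3 log.py
python3 - <<'E'
from h import *
s=env.sense(); c=viewer.capture("wrist"); np.savez("/tmp/w10.npz",pos=s["tcp_pos"],o=s["orientation"],**c); cv2.imwrite("pics/w10.png",cv2.resize(c["color"][150:280,80:300,::-1],(792,468)))
E
```

```text
t 44.72 q [-31.2  43.1  72.4  24.9  81.9 -39.2] p [ 0.6841 -0.148   0.093 ] o [180.  -29.4  90.6] F [-15.6 -19.8  10.7] w 0.017 gf 30.0
```

View pics/w10.png

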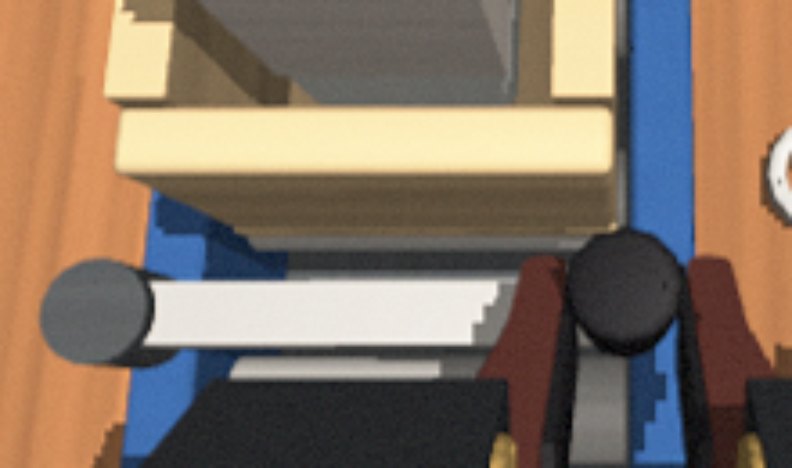

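The crop shows the latch arm at y ≈ 315, parallel to the carrier's end board at y ≈ 110–175. It no longer moves at 20 N, so it is hard against its closed stop. I'll relax the force, release and withdraw.

```bash
python3 -m crank '[[[-3,-1,-2,0,0,0,0.1],[-6,-2,-3.5,0,0,0,0.1],[-6,-2,-3.5,0,0,0,0.1]]]' >/dev/null; python3 log.py
python3 -m crank '[[[0,0,0,0,0,0,0.5],[0,0,0,0,0,0,0.5],[0,0,0,0,0,0,0.5],[0,0,0,0,0,0,0.5]]]' >/dev/null; python3 log.py
python3 -m crank '[[[0,0,-10,0,0,0,0.5],[0,0,-35,0,0,0,0.5],[0,0,-70,0,0,0,0.5],[0,0,-105,0,0,0,0.5],[0,0,-140,0,0,0,0.5],[0,0,-140,0,0,0,0.5]]]' >/dev/null; python3 log.py
python3 -m crank '[[[-20,20,-30,0,0,0,0.5],[-50,50,-60,0,0,0,0.5],[-80,75,-70,0,0,0,0.5],[-110,75,-80,0,0,0,0.5],[-140,75,-80,0,0,0,0.5],[-140,75,-80,0,0,0,0.5],[-140,75,-80,0,0,0,0.5]]]' >/dev/null; python3 log.py
python3 - <<'E'
from h import *
for n in("top","scene"):
  c=viewer.capture(n); P=world(c); print(n)
  for t in tins(c,.15,.18,(.5,.8)): print("st",*t[:4])
  hsv=cv2.cvtColor(c["color"],cv2.COLOR_RGB2HSV); H,S,V=hsv[...,0],hsv[...,1],hsv[...,2]
  m=(P[...,2]>.100)&(P[...,2]<.116)&(H>8)&(H<35)&(S>60)&(P[...,0]>.55)&(P[...,0]<.72)&(abs(P[...,1])<.4); print("ply y",np.percentile(P[m][:,1],[.3,99.7]).round(4))
  cv2.imwrite(f"pics/{n}9.png",cv2.resize(c["color"][...,::-1],(768,576)))
E
```

```text
t 45.02 q [-31.6  43.3  72.3  25.3  82.2 -39.6] p [ 0.684  -0.1493  0.093 ] o [179.9 -30.   90.6] F [-5.4  0.2  4.8] w 0.0172 gf 30.0
t 45.35 q [-31.5  43.3  72.2  25.4  82.1 -39.6] p [ 0.6857 -0.1492  0.0928] o [179.7 -29.9  90.8] F [ 0.2 -0.1  1.1] w 0.0402 gf 0.0
t 45.85 q [-36.   39.5  60.4  24.   97.4 -37.2] p [ 0.6883 -0.2244  0.2216] o [179.1 -29.5  90.9] F [ 0.9 -0.1  0.8] w 0.0438 gf 0.0
t 46.43 q [-41.   56.1  27.8  24.4 114.9 -34.8] p [ 0.7611 -0.381   0.2112] o [179.9 -30.   90.5] F [-0.5  0.3 -0.8] w 0.0436 gf 0.0
top
st [639.8 294.3] -178.6 166.3 [46.2 46.1]
st [633.3 218.9] 1.4 166.6 [46.1 46. ]
st [635.  146.4] 1.4 166.8 [46.2 45.8]
st [636.7  73.7] 1.3 167.0 [46.2 45.7]
st [ 6.358e+02 -4.000e-01] 1.3 166.7 [46.3 43.2]
st [635.  -74.6] 1.1 166.2 [46.5 46. ]
ply y [-0.1243  0.3429]
scene
ply y [-0.1261  0.3427]
```

View pics/scene9.png

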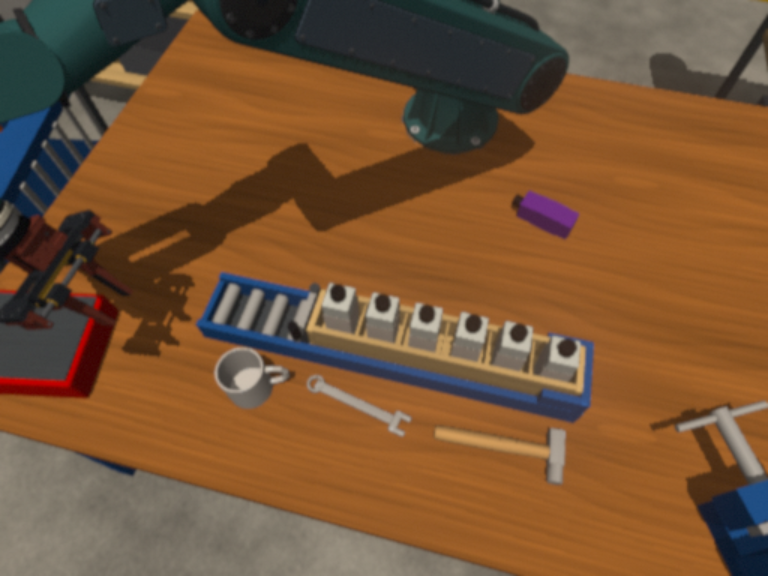

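The scene view shows all six tins standing at about (340,305) to (565,360), the carrier against the stop, and the latch across the track at (303,315). The mug, spanner, hammer and purple tin are untouched. One last check of the latch angle.

```bash
python3 - <<'E'
from h import *
c=viewer.capture("top"); P=world(c); hsv=cv2.cvtColor(c["color"],cv2.COLOR_RGB2HSV); S,V=hsv[...,1],hsv[...,2]
m=(S<60)&(V>60)&(P[...,2]>.066)&(P[...,2]<.082)&(P[...,0]>.595)&(P[...,0]<.675)&(P[...,1]<-.12)&(P[...,1]>-.18); Q=P[m]; f=np.polyfit(Q[:,0],Q[:,1],1); print("arm slope deg",np.degrees(np.arctan(f[0])).round(2),len(Q),Q.mean(0).round(4))
m=(V<70)&(P[...,2]>.1)&(P[...,2]<.13)&(P[...,0]<.71)&(P[...,0]>.66)&(P[...,1]<-.12)&(P[...,1]>-.19); print("knob",P[m].mean(0).round(4),m.sum())
E
```

```text
arm slope deg 1.07 129 [ 0.6354 -0.1453  0.0726]
knob [ 0.6801 -0.1433  0.1144] 19
```

```bash
python3 -c "
from rig import ticket
print(ticket.hand_in())"
```

```text
the job is handed in; nothing more can be done
None
```

The job is handed in: all four tipped tins stand cap up in the carrier with the two already there, the carrier is home against the bay stop, and the latch is closed square behind it; the spanner, mug, hammer and purple look-alike were left alone.

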